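# Put the casing-press dies back in order of size

## Task

Put the watch-case press's set away: the smallest and the largest blue die already stand at the two ends of the wooden rack and stay there, so set the three loose dies, dished side up, each centred on its own green felt pad between them, so that the sizes step from the smallest to the largest along the row. Lay the red-handled spanner in the cutout of its foam tray, head in the wide end, so that it lies flat on the bottom of the recess. Set everything down, do not drop it.

Things in the scene. Friction and masses are not known exactly. Their poses are not given: they have to be found in the camera images.
- die33_c (a point): Blue nylon press die: flat round disc, 33 mm diameter, 24 mm high, standing with its dished side (6 mm deep, small brass bush in the middle) upward. Loose on the bench; the smallest of the three loose ones. Point: centre of the disc, 12 mm above its underside; z up out of the dish.
- die42_c (a point): Blue nylon press die: flat round disc, 42 mm diameter, 24 mm high, standing with its dished side (6 mm deep, small brass bush in the middle) upward. Loose on the bench; the middle one of the three loose ones. Point: centre of the disc, 12 mm above its underside; z up out of the dish.
- die51_c (a point): Blue nylon press die: flat round disc, 51 mm diameter, 24 mm high, standing with its dished side (6 mm deep, small brass bush in the middle) upward. Loose on the bench; the largest of the three loose ones. Point: centre of the disc, 12 mm above its underside; z up out of the dish.
- die24_c (a point): Blue nylon press die: flat round disc, 24 mm diameter, 24 mm high, standing with its dished side (6 mm deep, small brass bush in the middle) upward. The smallest of the set; it already stands at one end of the rack (either end) and stays there. Point: centre of the disc, 12 mm above its underside; z up out of the dish.
- die60_c (a point): Blue nylon press die: flat round disc, 60 mm diameter, 24 mm high, standing with its dished side (6 mm deep, small brass bush in the middle) upward. The largest of the set; it already stands at the other end of the rack and stays there. Point: centre of the disc, 12 mm above its underside; z up out of the dish.
- pad_left: The +y one (on the robot's left) of three free green felt pads in a row on the wooden rack, 36 mm diameter, flush. Point: pad centre on the rack's top, 18 mm above the bench; z up, y along the row to the robot's left, x across it. The rack is a fixed board 370 mm long, 90 wide, 18 thick, with five pads at 72 mm pitch in a straight line; the end pads carry the 24 and 60 mm dies.
- pad_mid: The middle one of three free green felt pads in a row on the wooden rack, 36 mm diameter, flush. Point: pad centre on the rack's top, 18 mm above the bench; z up, y along the row to the robot's left, x across it. The rack is a fixed board 370 mm long, 90 wide, 18 thick, with five pads at 72 mm pitch in a straight line; the end pads carry the 24 and 60 mm dies.
- pad_right: The -y one (on the robot's right) of three free green felt pads in a row on the wooden rack, 36 mm diameter, flush. Point: pad centre on the rack's top, 18 mm above the bench; z up, y along the row to the robot's left, x across it. The rack is a fixed board 370 mm long, 90 wide, 18 thick, with five pads at 72 mm pitch in a straight line; the end pads carry the 24 and 60 mm dies.
- spanner_grip (a point): Spanner lying flat, 130 mm long: red grip 85 mm long, 18 wide, 18 high; steel open-ended head at the other end, 40 mm wide, 8 thick, undersides level. Point: middle of the red grip, half-way up (9 mm above the underside); x points along the spanner to the head (tip of the head 87 mm from the point, end of the grip 43 mm the other way), z up. About 140 g.
- tray_seat (a point): Fixed dark foam tray, 176 x 92 mm, 14 mm high, its recess 8 mm deep with a yellow bottom: wide part 54 x 47 mm for the head, narrow part 32 x 97 mm for the grip, 7 mm of play all round. Point: where the spanner's grip centre lies when seated, 15 mm above the bench, the grip then 10 mm proud of the foam; x runs along the recess to its wide end, z up. The tray is centred 22 mm along x from it.
Mind the look-alikes: they are no part of the job. What is shaped like the part that bears die51_c but pink is not meant. Leave any pink look-alike of the part that bears die42_c alone.

How it is judged:
By the outcome, as a careful person would: the job done as asked, in the order asked, and still so for the second after the job is handed in, with the robot touching nothing.
It also fails if it takes over 99 s, if anything falls off the work surface, if the arm or the gripper's body presses on something with over 40 N, if the wrist force passes 120 N, or if a joint passes its speed limit or range.

## Robot

A 7-joint arm with a two-finger parallel gripper is mounted at the origin on the work surface. World frame = base frame: x ahead of the robot, y to its left, z up, the work surface at z = 0. Lengths are in m, angles in rad, forces in N, time in s.
With the tool pointing down it reaches from about 0.35 to 0.9 m from the base axis. Payload 8.1 kg.
Tool frame: the origin (TCP) lies midway between the tips of the shut fingers; the grasp point (between the pads) lies 19 mm behind it; z points along the fingers, y is the direction in which the jaws open and shut (so a half turn about z gives the same grasp; the last joint's range is limited). The gripper opens to 85 mm and grips with 20 to 120 N. Pads are 22 mm wide; open, the fingers measure 114 mm over their backs; the gripper's body (76 mm by 85 mm) begins 54 mm behind the grasp point. The pads swing forward as they close: fully open they stand 13 mm farther back than shut.
Start: joints at [1.059, 0.434, 0.025, 1.573, -0.012, 1.134, -0.075], TCP at [0.248, -0.574, 0.231] pointing down, gripper open.
Joint ranges: [-2.62, 2.62], [-0.44, 2.09], [-1.27, 1.32], [0.08, 2.57], [-1.32, 4.46], [0.12, 2], [-2.74, 2.74]. Speed limits (rad/s): [2.22, 2.22, 3.01, 3.01, 3.14, 3.14, 3.14].

## Interface

Orientations are given as a unit quaternion [x, y, z, w].
In Python, from bench import readout, read_camera, sign_off gives the robot as it stands.
- The arm moves only by the tool jog_arm, never from a script. Its argument "series" is a list of rows, each a list of 3 entries, a list of its own where there are three numbers: the shift along the tool's x, y, z in m, then the turn, a rotation vector about the tool's x, y, z in degrees, then the finger opening in m, from 0 to 0.0854. In form: [[[x, y, z], [wx, wy, wz], hand], ...]. A call has 1 to 8 rows; each row is the pose to reach, as a shift and turn from the pose measured when the call began, along the tool's axes at that moment; what a row does not reach only later rows make up. A row lasts 1/12 s, in which the tool goes at most 41.7 mm and 7.16 degrees, less where a joint would pass 70% of its speed; a pose out of reach is approached as far as the arm can. A call with a gripper value outside its range is refused whole. The fingers move at their own pace and stop on an object; "squeeze" is the grip in N (left out, the last holds). Time passes only in rows, so rows that repeat a pose let the fingers close. It gives the time, the measured TCP pose, the force and the opening at its end, in the units of the state.
- readout.sense(): the state, without advancing time (a new reading comes with each control period).
- read_camera(name): name is "scene" or "top"; returns a dict with "frame" (480x640x3 uint8, red, green, blue), "fovy" (degrees; the focal length in pixels is half the picture's height over the tangent of half this angle, whatever the lens; pixels are square), "cx", "cy" (the principal point, pixels), "k1" (the pictures are not rectified: a ray, as slopes to the right and down, at radius r is drawn at 1 + k1 r^2 times it, then the intrinsics apply), "position" and "rotation" of the camera in the world. Camera axes: x right, y up, looking along -z (the intrinsics and any distortion apply to the point x, -y, -z); pixel columns grow to the right and rows downward; lengths in m; the calibration is good to about 2 mm. A picture is of the moment at which its call begins. There is no depth.
- sign_off(): hands the job in, once; it reports no verdict.
The state is a dict: "time_s": time; "joint_pos": joint angles; "qd": joint speeds; "tau": joint torques, N m; "tool_pos": TCP position; "ee_rot": TCP orientation; "ft_force": force on the tool from outside, world axes, zero at the start; "wrist_torque": the same for the moment, N m; "opening": opening from 0.0 (shut) to 1.0 (fully open).
Only numpy, scipy, OpenCV 4.12 (cv2) and the standard library are available. Lean on these libraries where they do the work, as an engineer would, in place of code of your own. Each camera call takes 0.05 s, during which the arm holds its last target.

## Working session

There is one attempt and no reset: what is moved stays moved. The work goes in short steps, Python scripts to look and compute and a tool call to move; the robot and the scene stay as the last step left them, time stands still between calls to the robot, and variables do not carry over. Pictures are saved under pics/ and viewed, and the job is handed in when it is done.

Besides the shell and the picture viewer there is one more tool, called after "Call:" as name(argument=value, ...), one argument or row to a line, values as JSON. jog_arm: Moves the arm, as the interface text tells. Its arguments: {"type":"object","properties":{"series":{"type":"array","items":{"type":"array"}},"squeeze":{"type":"number"}},"required":["series"]}

```bash
mkdir -p pics; ls; python3 - <<'E'
from bench import readout, read_camera
import cv2
s=readout.sense(); print(s)
for n in("scene","top"):
    c=read_camera(n); print(n,{k:v for k,v in c.items() if k!="frame"})
    cv2.imwrite(f"pics/{n}0.png",c["frame"][:,:,::-1])
E
```

```text
pics
{'time_s': 0.0, 'joint_pos': array([ 1.05939806,  0.43519749,  0.02497598,  1.57412987, -0.01161533,
        1.13399252, -0.07509111]), 'qd': array([ 2.56098637e-05, -1.54726674e-03,  1.32735835e-03,  6.99499685e-04,
        9.49742909e-04,  3.37936265e-05,  2.09775181e-03]), 'tau': array([ 1.07323656e-03, -6.70485091e+01,  1.02542974e+00, -3.16202331e+01,
        1.55324052e-02,  1.25084625e-02,  5.17175124e-06]), 'tool_pos': array([ 0.2481845 , -0.57304346,  0.23052916]), 'ee_rot': array([ 9.79189971e-01,  2.02944268e-01, -2.23849802e-04, -7.58690165e-04]), 'ft_force': array([-0.42127548,  0.40668375, -0.28278054]), 'wrist_torque': array([-0.00141282, -0.01606969, -0.01536951]), 'opening': 0.9981150980601486}
scene {'fovy': 44.96214220257853, 'cx': 321.7474349965903, 'cy': 233.3435109794268, 'k1': -0.15046058485158567, 'position': array([1.33143569, 0.59134832, 0.97774449]), 'rotation': array([0.16894995, 0.35086695, 0.82861233, 0.40218143])}
top {'fovy': 54.54559162906772, 'cx': 323.45320059700884, 'cy': 245.10084484638432, 'k1': -0.0021699414077987443, 'position': array([ 0.36332587, -0.00243032,  0.98124085]), 'rotation': array([-0.07628803,  0.08198663,  0.70712163, -0.69816713])}
```

View pics/scene0.png

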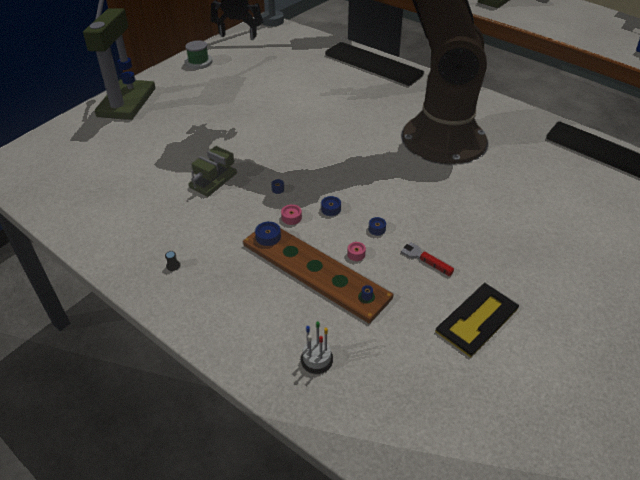

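View pics/top0.png

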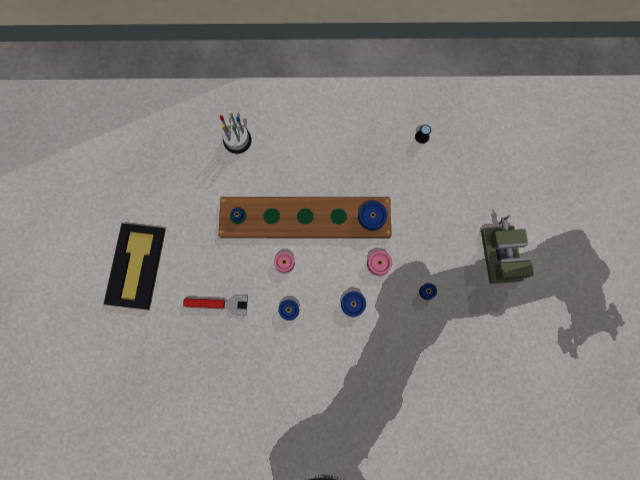

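```bash
cat > h.py <<'E'
import numpy as np, cv2
from scipy.spatial.transform import Rotation as R
from bench import readout, read_camera
def K(c):
    f=240/np.tan(np.radians(c["fovy"])/2); return np.array([[f,0,c["cx"]],[0,f,c["cy"]],[0,0,1.]])
def cast(c,uv,z):
    uv=np.asarray(uv,float).reshape(-1,1,2)
    n=cv2.undistortPoints(uv,K(c),np.array([c["k1"],0,0,0,0.])).reshape(-1,2)
    d=np.c_[n[:,0],-n[:,1],-np.ones(len(n))]
    d=R.from_quat(c["rotation"]).apply(d); p=np.array(c["position"])
    t=(z-p[2])/d[:,2]; return p+d*t[:,None]
def proj(c,P):
    q=R.from_quat(c["rotation"]).inv().apply(np.atleast_2d(P)-c["position"])
    q=q*[1,-1,-1]
    return cv2.projectPoints(q.reshape(-1,1,3),np.zeros(3),np.zeros(3),K(c),np.array([c["k1"],0,0,0,0.]))[0].reshape(-1,2)
def blobs(m,amin=25):
    cs,_=cv2.findContours(m.astype(np.uint8),cv2.RETR_EXTERNAL,cv2.CHAIN_APPROX_NONE)
    return [k for k in cs if cv2.contourArea(k)>=amin]
def hsv(c): return cv2.cvtColor(c["frame"],cv2.COLOR_RGB2HSV)
def masks(c):
    h=hsv(c); H,S,V=h[...,0].astype(int),h[...,1],h[...,2]
    return dict(blue=(H>105)&(H<130)&(S>120)&(V>25),pink=(H>160)&(H<178)&(S>90)&(V>90),green=(H>55)&(H<95)&(S>100),
      red=((H<6)|(H>176))&(S>180)&(V>60),yellow=(H>20)&(H<35)&(S>140)&(V>70))
E
python3 - <<'E'
from h import *
np.set_printoptions(precision=4,suppress=True)
for n in("top","scene"):
    c=read_camera(n); M=masks(c); print(n)
    cv2.imwrite(f"pics/{n}_big.png",cv2.resize(c["frame"][180:330,100:500] if n=="top" else c["frame"][170:360,180:530],None,fx=2,fy=2,interpolation=cv2.INTER_CUBIC)[:,:,::-1])
    for k,z in dict(blue=.024,pink=.024,green=.018,red=.015,yellow=.006).items():
        for b in blobs(M[k]):
            hull=cv2.convexHull(b); (u,v),r=cv2.minEnclosingCircle(hull)
            m=cv2.moments(hull); u,v=m['m10']/m['m00'],m['m01']/m['m00']
            p=cast(c,hull.reshape(-1,2),z)
            print(k,round(u),round(v),cast(c,[u,v],z)[0], "area",m['m00'],"ext",np.ptp(p[:,0]),np.ptp(p[:,1]))
E
```

```text
top
blue 288 309 [0.4477 0.0617 0.024 ] area 292.5 ext 0.03877570209675474 0.03886843385502579
blue 353 304 [ 0.4581 -0.0707  0.024 ] area 440.5 ext 0.04719782504847636 0.049533543022405806
blue 428 291 [ 0.482  -0.2255  0.024 ] area 190.0 ext 0.029101141423004462 0.035581516764021714
blue 237 214 [0.6513 0.1731 0.024 ] area 108.5 ext 0.02898900497695489 0.0238671294263455
blue 372 215 [ 0.6463 -0.1171  0.024 ] area 621.0 ext 0.06260302056700495 0.06055046493913932
pink 284 262 [0.5468 0.0717 0.024 ] area 298.5 ext 0.042618786330306024 0.039726647776812715
pink 379 262 [ 0.543 -0.128  0.024] area 433.5 ext 0.04912075518542369 0.04870608158558526
green 338 216 [ 0.6471 -0.0446  0.018 ] area 169.0 ext 0.03146710150386989 0.03244032399535472
green 305 216 [0.6482 0.0278 0.018 ] area 169.5 ext 0.03145741382656664 0.032332874043878745
green 271 216 [0.6491 0.0995 0.018 ] area 168.0 ext 0.031398715168434954 0.03236590038832313
green 238 216 [0.6492 0.1714 0.018 ] area 148.0 ext 0.029117582948227305 0.03246736482522161
red 204 303 [0.464  0.2377 0.015 ] area 287.0 ext 0.01752608257082472 0.
[... 716 characters left out ...]
 ext 0.04060262972117523 0.038807626277563456
pink 291 211 [ 0.5475 -0.1272  0.024 ] area 213.5 ext 0.050781016043647265 0.05014123214371835
green 340 280 [0.6489 0.1003 0.018 ] area 112.5 ext 0.030820367388760928 0.03132816660147297
green 314 265 [0.6475 0.0281 0.018 ] area 102.5 ext 0.030577859149159115 0.030787576129432948
green 290 251 [ 0.647  -0.0436  0.018 ] area 94.5 ext 0.03034882276723605 0.030894373733677982
green 194 56 [ 0.1251 -0.9489  0.018 ] area 109.5 ext 0.07451986222039264 0.09505141398795947
red 437 262 [0.4672 0.2406 0.015 ] area 207.0 ext 0.021800370757611653 0.08158131792763895
yellow 475 320 [0.5534 0.3866 0.006 ] area 1025.5 ext 0.1388686779856847 0.05553386469639937
```

```bash
python3 - <<'E'
from h import *
np.set_printoptions(precision=4,suppress=True)
c=read_camera("top")
cv2.imwrite("pics/crop_top.png",cv2.resize(c["frame"][190:330,95:445],None,fx=2.25,fy=2.25,interpolation=cv2.INTER_CUBIC)[:,:,::-1])
H=hsv(c)
print(H[285:298:2,420:438:2])
for n in("top","scene"):
    c=read_camera(n);H=hsv(c).astype(int)
    m=(H[...,0]>103)&(H[...,0]<132)&(H[...,1]>85)&(H[...,2]>15)
    for b in blobs(m):
        hull=cv2.convexHull(b);mm=cv2.moments(hull);uv=np.array([mm['m10'],mm['m01']])/mm['m00']
        P=cast(c,uv,.024)[0]
        if P[1]<-.4: continue
        D=2*np.sqrt(mm['m00']/np.pi)
        # one-step side-wall correction with nominal cylinder
        zb=.018 if P[0]>.6 else 0
        P=cast(c,uv,zb+.024)[0]
        ref=cast(c,hull.reshape(-1,2),zb+.024); d=np.ptp(ref[:,1])
        d=min([.024,.033,.042,.051,.06],key=lambda q:abs(q-d+.002))
        a=np.linspace(0,2*np.pi,60,endpoint=False);o=np.c_[np.cos(a),np.sin(a)]*d/2
        pts=np.vstack([np.c_[P[:2]+o,np.full(60,z)] for z in(zb,zb+.024)])
        q=cv2.convexHull(proj(c,pts).astype(np.float32));m2=cv2.moments(q);u2=np.array([m2['m10'],m2['m01']])/m2['m00']
        Pc=2*P-cast(c,u2,zb+.024)[0]
        print(n,uv.round(1),d,Pc[:2],"area",mm['m00'],m2['m00'])
    M=masks(c)
    for k,z in(("red",.012),("yellow",.006)):
        b=max(blobs(M[k]),key=cv2.contourArea)
        p=cast(c,b.reshape(-1,2),z)[:,:2]
        r=cv2.minAreaRect((p*1000).astype(np.float32)); print(n,k,r)
        vals=cv2.boxPoints(r); print(vals)
E
```

```text
[[[ 15  10 102]
  [130   9  81]
  [111 192  61]
  [111 201  57]
  [111 223  48]
  [112 191  52]
  [111 198  58]
  [113  85  72]
  [ 12  13 101]]

 [[120  29  71]
  [110 213  55]
  [111 194  54]
  [110 212  53]
  [110 213  55]
  [110 197  53]
  [111 207  48]
  [111 204  60]
  [120   8  93]]

 [[110 220  36]
  [110 206  63]
  [110 214  56]
  [174  24  53]
  [ 19 153  75]
  [ 16 102  75]
  [110 201  52]
  [112 202  48]
  [114 139  64]]

 [[111 226  35]
  [110 199  64]
  [111 202  58]
  [ 17 117  76]
  [135  36  14]
  [ 17 129  65]
  [111 194  59]
  [111 198  45]
  [112 163  64]]

 [[113 215  38]
  [111 206  57]
  [111 198  58]
  [111 159  56]
  [ 14  81  63]
  [118  59  56]
  [111 211  58]
  [111 224  49]
  [112 118  67]]

 [[112 103  47]
  [111 191  44]
  [111 205  61]
  [110 211  58]
  [111 215  58]
  [112 202  58]
  [110 209  50]
  [112 186  63]
  [130   8  96]]

 [[ 15  11  91]
  [112 145  44]
  [112 203  44]
  [110 210  57]
  [111 208  60]
  [111 204  60]
  [113 117  70]
  [125  17  90]
  [ 15  10 106]]]
top [288.5 309.4] 0.033 [0.4485 0.0622] area 305.5 221.35926961991936
top [353
[... 716 characters left out ...]
5 160.4583428883925
scene [267.4 232.9] 0.06 [ 0.6442 -0.1162] area 456.5 550.8101484716171
scene [376.9 225.5] 0.042 [0.4482 0.0621] area 231.0 290.13899876736104
scene [330.6 205.4] 0.06 [ 0.459  -0.0716] area 293.5 473.1011022911407
scene [277.6 185.8] 0.042 [ 0.4834 -0.2277] area 123.5 246.1986792034004
scene red ((466.046630859375, 239.33193969726562), (81.99283599853516, 23.15802574157715), 85.86209106445312)
[[451.5396 199.2779]
 [474.6373 197.6069]
 [480.5536 279.386 ]
 [457.456  281.057 ]]
scene yellow ((543.6832885742188, 387.90570068359375), (51.6762809753418, 137.603759765625), 82.41580963134766)
[[472.0731 371.3742]
 [608.4731 353.2129]
 [615.2935 404.4372]
 [478.8935 422.5985]]
```

View pics/crop_top.png

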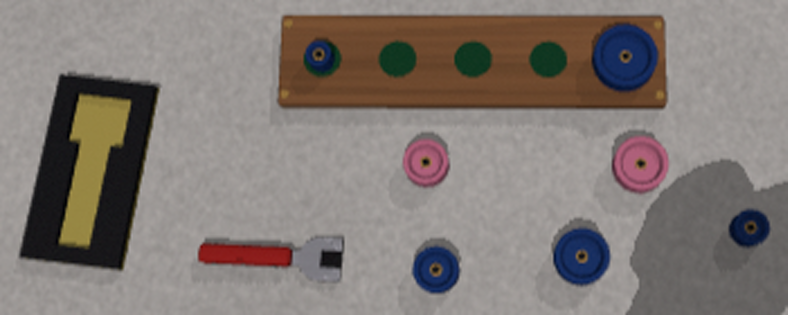

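```bash
cat > go.py <<'E'
import sys
from h import *
# usage: go.py x y z a_deg  -> shift & turn in present tool frame
def go(x,y,z,a):
    s=readout.sense(); Rn=R.from_quat(s["ee_rot"]); a=np.radians(a)
    X=[np.cos(a),np.sin(a),0];Z=[0,0,-1.];Y=np.cross(Z,X)
    Rt=R.from_matrix(np.c_[X,Y,Z])
    print("t",round(s["time_s"],2),"tcp",s["tool_pos"].round(4),"open",round(s["opening"],3),"F",s["ft_force"].round(1),"q",s["joint_pos"].round(2))
    print("shift",Rn.inv().apply(np.array([x,y,z])-s["tool_pos"]).round(4),"turn",np.degrees((Rn.inv()*Rt).as_rotvec()).round(2))
if __name__=="__main__":
    v=list(map(float,sys.argv[1:])); go(*v)
E
python3 go.py .4833 -.228 .1 90
python3 - <<'E'
from h import *
np.set_printoptions(precision=4,suppress=True)
for n in("top","scene"):
    c=read_camera(n);H=hsv(c).astype(int)
    m=(H[...,2]<45)|masks(c)["yellow"]
    u,v=(135,265) if n=="top" else (477,318)
    for b in blobs(m,500):
        if cv2.pointPolygonTest(b,(u,v),False)<0: continue
        hull=cv2.convexHull(b);mm=cv2.moments(hull);uv=np.array([mm['m10'],mm['m01']])/mm['m00']
        p=cast(c,hull.reshape(-1,2),.014)[:,:2]; r=cv2.minAreaRect((p*1000).astype(np.float32))
        bp=cv2.boxPoints(r);print(n,r);
        th=np.radians(-7.4)
        P=cast(c,uv,.014)[0]
        ax=np.array([np.cos(th),np.sin(th)]);ay=np.array([-ax[1],ax[0]])
        pts=[ [*(P[:2]+i*.088*ax+j*.046*ay),z] for i in(-1,1) for j in(-1,1) for z in(0,.014)]
        q=cv2.convexHull(proj(c,pts).astype(np.float32));m2=cv2.moments(q);u2=np.array([m2['m10'],m2['m01']])/m2['m00']
        Pc=2*P-cast(c,u2,.014)[0]
        print(n,"centre",Pc[:2],"seat",Pc[:2]-.022*ax,mm['m00'],m2['m00'])
        d=p-Pc[:2]
        w,V=np.linalg.eigh(np.cov(d.T));print(np.degrees(np.arctan2(*(V[::-1,1]*np.sign(V[0,1])))))
    # spanner grip, box 85x18x18
    b=max(blobs(masks(c)["red"]),key=cv2.contourArea)
    hull=cv2.convexHull(b);mm=cv2.moments(hull);uv=np.array([mm['m10'],mm['m01']])/mm['m00']
    P=cast(c,uv,.009)[0];th=np.radians(-93.6);ax=np.array([np.cos(th),np.sin(th)]);ay=np.array([-ax[1],ax[0]])
    pts=[ [*(P[:2]+i*.0425*ax+j*.009*ay),z] for i in(-1,1) for j in(-1,1) for z in(0,.018)]
    q=cv2.convexHull(proj(c,pts).astype(np.float32));m2=cv2.moments(q);u2=np.array([m2['m10'],m2['m01']])/m2['m00']
    print(n,"grip",(2*P-cast(c,u2,.009)[0])[:2],mm['m00'],m2['m00'])
E
```

```text
t 0.35 tcp [ 0.2484 -0.5734  0.2311] open 0.999 F [0.4 0.4 0.8] q [ 1.06  0.43  0.02  1.57 -0.01  1.13 -0.08]
shift [ 0.3529 -0.2235  0.1312] turn [-2.000e-02 -1.000e-02 -6.658e+01]
top ((545.6503295898438, 386.31005859375), (94.10662841796875, 173.81759643554688), 82.51874542236328)
top centre [0.5463 0.3888] seat [0.5245 0.3917] 3623.5 3826.0040167645784
-10.395090496606283
top grip [0.4646 0.2387] 288.5 405.6448966553435
scene ((551.1544799804688, 389.69976806640625), (93.251220703125, 182.99441528320312), 82.1580581665039)
scene centre [0.5456 0.3884] seat [0.5238 0.3913] 2981.5 3179.891811641399
-14.516109967780027
scene grip [0.4636 0.2384] 246.5 414.14793505123816
```

Call:
jog_arm(
  series=[
    [[0.353, -0.223, 0.121], [0, 0, -66.6], 0.065],
    [[0.353, -0.223, 0.121], [0, 0, -66.6], 0.065],
    [[0.353, -0.223, 0.121], [0, 0, -66.6], 0.065],
    [[0.353, -0.223, 0.121], [0, 0, -66.6], 0.065],
    [[0.353, -0.223, 0.121], [0, 0, -66.6], 0.065],
    [[0.353, -0.223, 0.121], [0, 0, -66.6], 0.065],
    [[0.353, -0.223, 0.121], [0, 0, -66.6], 0.065],
    [[0.353, -0.223, 0.121], [0, 0, -66.6], 0.065],
  ],
  squeeze=35,
)

```text
time_s: 1.12
tool_pos: [0.4297, -0.3075, 0.1384]
ee_rot: [0.76, 0.65, 0.0, 0.0]
ft_force: [1.1, -0.0, 0.6]
opening: 0.763
```

```bash
python3 go.py .4833 -.228 .1 90
```

```text
t 1.12 tcp [ 0.4297 -0.3075  0.1384] open 0.763 F [ 1.1 -0.   0.6] q [ 0.74  0.4  -0.29  1.9   0.15  0.86  0.22]
shift [0.0869 0.0406 0.0384] turn [ 0.05  0.02 -8.95]
```

Call:
jog_arm(
  series=[
    [[0.087, 0.041, 0.038], [0, 0, -9], 0.06],
    [[0.087, 0.041, 0.038], [0, 0, -9], 0.06],
    [[0.087, 0.041, 0.038], [0, 0, -9], 0.06],
    [[0.087, 0.041, 0.038], [0, 0, -9], 0.06],
    [[0.087, 0.041, 0.038], [0, 0, -9], 0.06],
  ],
)

```text
time_s: 1.53
tool_pos: [0.4842, -0.2266, 0.1]
ee_rot: [0.706, 0.708, 0.0, -0.0]
ft_force: [-0.4, -0.5, 0.1]
opening: 0.702
```

```bash
python3 go.py .4833 -.228 .005 90;python3 - <<'E'
from h import *
c=read_camera("scene")
cv2.imwrite("pics/s1.png",cv2.resize(c["frame"][80:280,180:440],None,fx=3,fy=3,interpolation=cv2.INTER_CUBIC)[:,:,::-1])
E
```

```text
t 1.53 tcp [ 0.4842 -0.2266  0.1   ] open 0.702 F [-0.4 -0.5  0.1] q [ 0.59  0.47 -0.33  1.92  0.21  0.79  0.14]
shift [-0.0014 -0.0009  0.095 ] turn [ 0.01 -0.01  0.21]
```

View pics/s1.png

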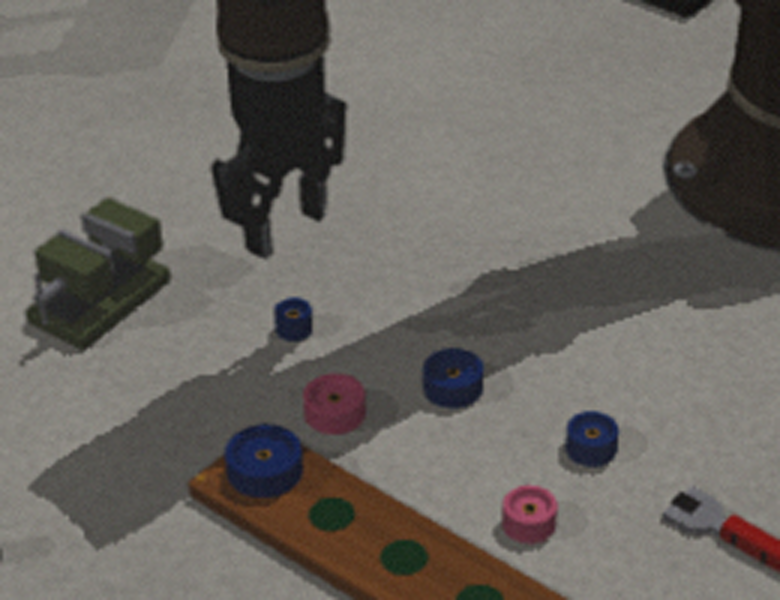

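Crop shows the gripper open above the shadow-free 33 mm die (full-image pixel 278,187), clear of the press jig on the left; pink ones are separate. Descend.

Call:
jog_arm(
  series=[
    [[-0.001, -0.001, 0.035], [0, 0, 0.2], 0.06],
    [[-0.001, -0.001, 0.065], [0, 0, 0.2], 0.06],
    [[-0.001, -0.001, 0.085], [0, 0, 0.2], 0.06],
    [[-0.001, -0.001, 0.094], [0, 0, 0.2], 0.06],
    [[-0.001, -0.001, 0.095], [0, 0, 0.2], 0.06],
    [[-0.001, -0.001, 0.095], [0, 0, 0.2], 0.04],
    [[-0.001, -0.001, 0.095], [0, 0, 0.2], 0.02],
    [[-0.001, -0.001, 0.095], [0, 0, 0.2], 0.02],
  ],
)

```text
time_s: 2.25
tool_pos: [0.4835, -0.2302, 0.007]
ee_rot: [0.708, 0.706, 0.0, 0.002]
ft_force: [-0.7, -1.1, 1.7]
opening: 0.369
```

Call:
jog_arm(
  series=[
    [[0, 0, 0], [0, 0, 0], 0.02],
    [[0, 0, 0], [0, 0, 0], 0.02],
    [[0, 0, 0], [0, 0, 0], 0.02],
  ],
)

```text
time_s: 2.5
tool_pos: [0.484, -0.2304, 0.0077]
ee_rot: [0.708, 0.706, 0.0, 0.002]
ft_force: [-0.5, 1.1, 0.2]
opening: 0.371
```

```bash
python3 go.py .4833 -.228 .1 90;python3 - <<'E'
from h import *
c=read_camera("scene")
cv2.imwrite("pics/s2.png",cv2.resize(c["frame"][100:250,200:400],None,fx=4,fy=4,interpolation=cv2.INTER_CUBIC)[:,:,::-1])
E
```

```text
t 2.5 tcp [ 0.484  -0.2304  0.0077] open 0.371 F [-0.5  1.1  0.2] q [ 0.55  0.6  -0.28  1.99  0.29  0.59  0.07]
shift [ 0.0022 -0.0003 -0.0923] turn [ 0.21  0.15 -0.17]
```

View pics/s2.png

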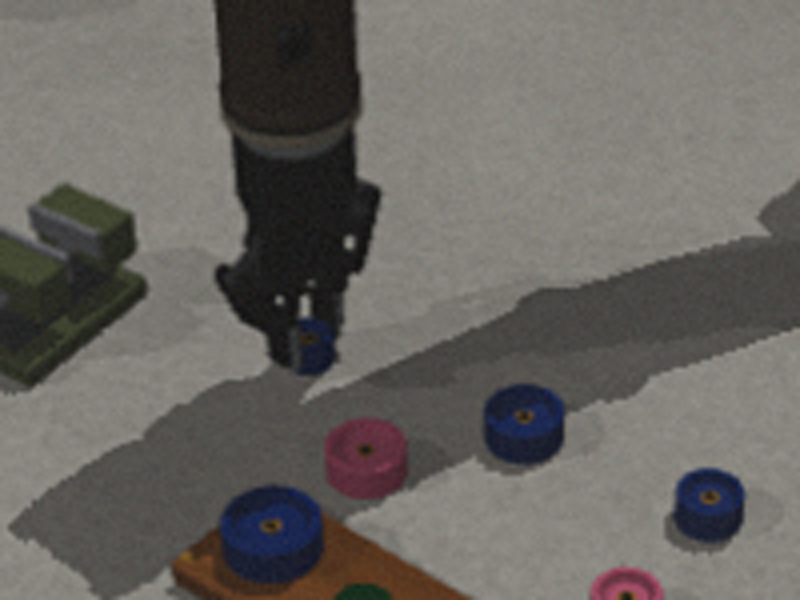

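The die is gripped (opening 31.7 mm), nothing else touched. Lift and carry.

Call:
jog_arm(
  series=[
    [[0, 0, -0.02], [0, 0, 0], 0.02],
    [[0, 0, -0.05], [0, 0, 0], 0.02],
    [[0, 0, -0.08], [0, 0, 0], 0.02],
    [[0.03, 0.01, -0.09], [0, 0, 0], 0.02],
    [[0.07, 0.03, -0.09], [0, 0, 0], 0.02],
    [[0.11, 0.05, -0.09], [0, 0, 0], 0.02],
    [[0.15, 0.07, -0.09], [0, 0, 0], 0.02],
    [[0.18, 0.09, -0.09], [0, 0, 0], 0.02],
  ],
)

```text
time_s: 3.22
tool_pos: [0.5721, -0.0512, 0.0976]
ee_rot: [0.708, 0.706, 0.0, 0.002]
ft_force: [0.5, -0.1, -1.1]
opening: 0.372
```

```bash
python3 go.py .6495 .0975 .08 89
```

```text
t 3.22 tcp [ 0.5721 -0.0512  0.0976] open 0.372 F [ 0.5 -0.1 -1.1] q [ 0.24  0.52 -0.34  1.83  0.23  0.83 -0.22]
shift [0.149  0.0769 0.0175] turn [0.17 0.14 0.83]
```

Call:
jog_arm(
  series=[
    [[0.04, 0.02, 0], [0.2, 0.1, 0.8], 0.02],
    [[0.08, 0.04, 0], [0.2, 0.1, 0.8], 0.02],
    [[0.115, 0.06, 0.005], [0.2, 0.1, 0.8], 0.02],
    [[0.14, 0.074, 0.01], [0.2, 0.1, 0.8], 0.02],
    [[0.149, 0.077, 0.015], [0.2, 0.1, 0.8], 0.02],
    [[0.149, 0.077, 0.017], [0.2, 0.1, 0.8], 0.02],
    [[0.149, 0.077, 0.017], [0.2, 0.1, 0.8], 0.02],
  ],
)

```text
time_s: 3.8
tool_pos: [0.6488, 0.0976, 0.0795]
ee_rot: [0.713, 0.702, -0.001, -0.0]
ft_force: [-0.4, -1.0, 0.4]
opening: 0.371
```

```bash
python3 go.py .6495 .0975 .028 89; python3 - <<'E'
from h import *
for n in("scene","top"):
    c=read_camera(n)
    f=c["frame"][200:350,240:440] if n=="scene" else c["frame"][160:310,180:380]
    cv2.imwrite(f"pics/{n}3.png",cv2.resize(f,None,fx=3,fy=3,interpolation=cv2.INTER_CUBIC)[:,:,::-1])
E
```

```text
t 3.8 tcp [0.6488 0.0976 0.0795] open 0.371 F [-0.4 -1.   0.4] q [-0.03  0.66 -0.32  1.62  0.25  0.9  -0.45]
shift [-0.0001  0.0008  0.0515] turn [-0.13  0.08  0.11]
```

View pics/scene3.png

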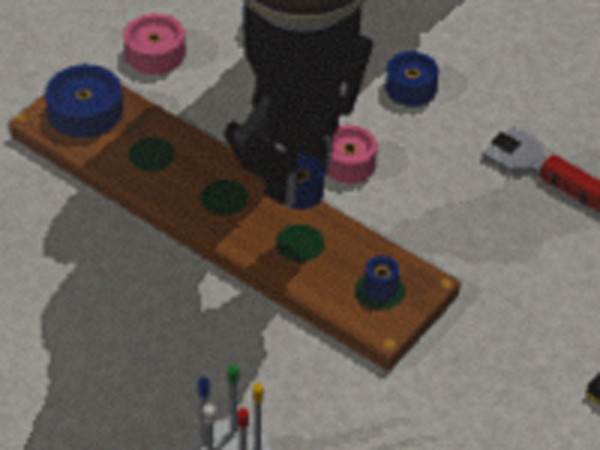

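View pics/top3.png

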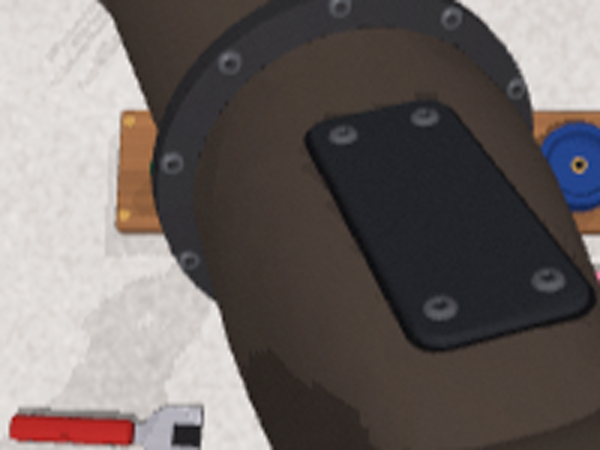

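The scene crop shows the 33 mm die held level, above pad_left (crop 300,243); the top view is blocked by the arm. Lower.

Call:
jog_arm(
  series=[
    [[0, 0.001, 0.015], [0, 0, 0.1], 0.02],
    [[0, 0.001, 0.03], [0, 0, 0.1], 0.02],
    [[0, 0.001, 0.04], [0, 0, 0.1], 0.02],
    [[0, 0.001, 0.045], [0, 0, 0.1], 0.02],
    [[0, 0.001, 0.049], [0, 0, 0.1], 0.02],
    [[0, 0.001, 0.051], [0, 0, 0.1], 0.02],
    [[0, 0.001, 0.051], [0, 0, 0.1], 0.02],
  ],
)

```text
time_s: 4.48
tool_pos: [0.6502, 0.095, 0.0295]
ee_rot: [0.714, 0.7, -0.001, 0.0]
ft_force: [-1.4, -0.4, -0.9]
opening: 0.369
```

```bash
python3 go.py .6495 .0975 .0255 89
```

```text
t 4.48 tcp [0.6502 0.095  0.0295] open 0.369 F [-1.4 -0.4 -0.9] q [-0.03  0.72 -0.3   1.65  0.27  0.81 -0.47]
shift [ 0.0025 -0.0007  0.004 ] turn [-0.07  0.13 -0.19]
```

Call:
jog_arm(
  series=[
    [[0.003, -0.001, 0.001], [0, 0, 0], 0.02],
    [[0.003, -0.001, 0.002], [0, 0, 0], 0.02],
    [[0.003, -0.001, 0.003], [0, 0, 0], 0.02],
    [[0.003, -0.001, 0.003], [0, 0, 0], 0.02],
  ],
)

```text
time_s: 4.82
tool_pos: [0.6492, 0.0982, 0.0266]
ee_rot: [0.714, 0.7, -0.001, 0.0]
ft_force: [0.2, -0.8, -0.6]
opening: 0.37
```

```bash
python3 go.py .6495 .0975 .0255 89
```

```text
t 4.82 tcp [0.6492 0.0982 0.0266] open 0.37 F [ 0.2 -0.8 -0.6] q [-0.04  0.72 -0.3   1.66  0.27  0.81 -0.48]
shift [-0.0007  0.0003  0.0011] turn [-0.06  0.13 -0.17]
```

Call:
jog_arm(
  series=[
    [[0, 0, 0.001], [0, 0, 0], 0.02],
    [[-0.001, 0, 0.0015], [0, 0, 0], 0.02],
    [[-0.001, 0, 0.0015], [0, 0, 0], 0.02],
  ],
)

```text
time_s: 5.07
tool_pos: [0.6493, 0.0973, 0.0251]
ee_rot: [0.714, 0.7, -0.001, 0.0]
ft_force: [0.3, 0.5, -0.1]
opening: 0.372
```

```bash
python3 go.py .6495 .0975 .0255 89;  python3 - <<'E'
from h import *
c=read_camera("scene")
f=c["frame"][200:350,240:440]
cv2.imwrite(f"pics/s4.png",cv2.resize(f,None,fx=4,fy=4,interpolation=cv2.INTER_CUBIC)[:,:,::-1])
E
```

```text
t 5.07 tcp [0.6493 0.0973 0.0251] open 0.372 F [ 0.3  0.5 -0.1] q [-0.04  0.72 -0.3   1.66  0.28  0.81 -0.48]
shift [ 0.0002  0.0002 -0.0004] turn [-0.04  0.11 -0.16]
```

View pics/s4.png

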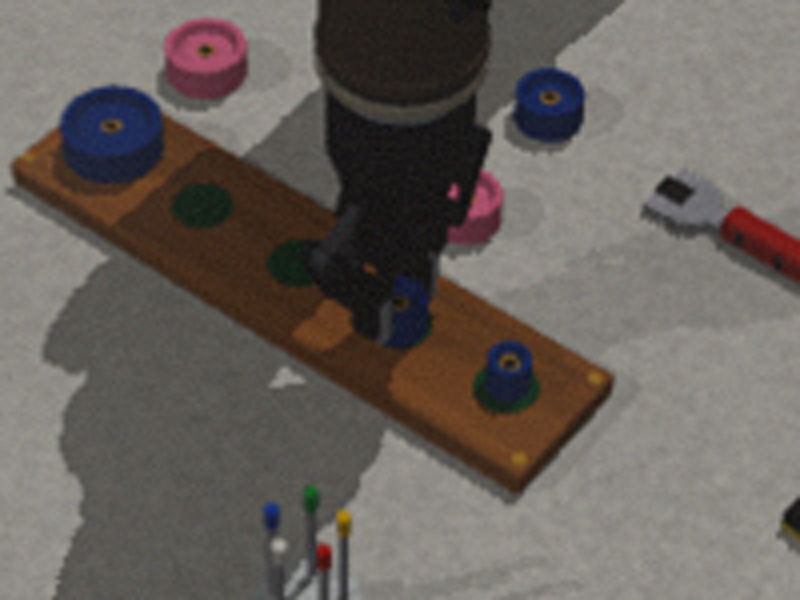

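The die is at the pad (crop 400,325), no contact force yet. Feel down a little.

Call:
jog_arm(
  series=[
    [[0, 0, 0.001], [0, 0, 0], 0.02],
    [[0, 0, 0.001], [0, 0, 0], 0.02],
    [[0, 0, 0.001], [0, 0, 0], 0.02],
  ],
)

```text
time_s: 5.37
tool_pos: [0.6493, 0.0972, 0.0251]
ee_rot: [0.714, 0.7, -0.001, 0.001]
ft_force: [-3.5, 0.3, 8.3]
opening: 0.367
```

Call:
jog_arm(
  series=[
    [[0, 0, 0], [0, 0, 0], 0.035],
    [[0, 0, 0], [0, 0, 0], 0.045],
    [[0, 0, 0], [0, 0, 0], 0.055],
    [[0, 0, 0], [0, 0, 0], 0.06],
    [[0, 0, -0.02], [0, 0, 0], 0.06],
    [[0, 0, -0.05], [0, 0, 0], 0.065],
    [[0, 0, -0.08], [0, 0, 0], 0.065],
    [[0, 0, -0.09], [0, 0, 0], 0.065],
  ],
)

```text
time_s: 6.03
tool_pos: [0.6514, 0.0981, 0.1193]
ee_rot: [0.714, 0.7, 0.001, 0.002]
ft_force: [0.4, -0.1, 0.9]
opening: 0.76
```

```bash
python3 go.py .4485 .0622 .1 90
```

```text
t 6.03 tcp [0.6514 0.0981 0.1193] open 0.76 F [ 0.4 -0.1  0.9] q [-0.02  0.61 -0.33  1.59  0.23  0.97 -0.44]
shift [-0.0401 -0.2022  0.0184] turn [ 0.27  0.04 -1.18]
```

Call:
jog_arm(
  series=[
    [[-0.008, -0.04, 0], [0.3, 0, -1.2], 0.068],
    [[-0.016, -0.08, 0], [0.3, 0, -1.2], 0.068],
    [[-0.024, -0.12, 0.01], [0.3, 0, -1.2], 0.068],
    [[-0.032, -0.16, 0.02], [0.3, 0, -1.2], 0.068],
    [[-0.038, -0.19, 0.02], [0.3, 0, -1.2], 0.068],
    [[-0.04, -0.202, 0.02], [0.3, 0, -1.2], 0.068],
    [[-0.04, -0.202, 0.02], [0.3, 0, -1.2], 0.068],
    [[-0.04, -0.202, 0.02], [0.3, 0, -1.2], 0.068],
  ],
)

```text
time_s: 6.7
tool_pos: [0.449, 0.0622, 0.0986]
ee_rot: [0.707, 0.707, -0.0, 0.0]
ft_force: [0.8, 0.0, -0.6]
opening: 0.791
```

```bash
cat > dies.py <<'E'
from h import *
import sys
np.set_printoptions(precision=4,suppress=True)
# side-wall bias from a nominal cylinder of the expected size nearest each blob
known=eval(sys.argv[1])  # {diam:(x,y,zb)}
for n in sys.argv[2:]:
    c=read_camera(n);H=hsv(c).astype(int)
    cv2.imwrite(f"pics/{n}_{readout.sense()['time_s']:.2f}.png",c["frame"][:,:,::-1])
    m=(H[...,0]>103)&(H[...,0]<132)&(H[...,1]>85)&(H[...,2]>15)
    for b in blobs(m):
        hull=cv2.convexHull(b);mm=cv2.moments(hull);uv=np.array([mm['m10'],mm['m01']])/mm['m00']
        for d,(x,y,zb) in known.items():
            P=cast(c,uv,zb+.024)[0]
            if np.hypot(P[0]-x,P[1]-y)>.03: continue
            a=np.linspace(0,2*np.pi,60,endpoint=False);o=np.c_[np.cos(a),np.sin(a)]*d/2000
            pts=np.vstack([np.c_[P[:2]+o,np.full(60,z)] for z in(zb,zb+.024)])
            q=cv2.convexHull(proj(c,pts).astype(np.float32));m2=cv2.moments(q);u2=np.array([m2['m10'],m2['m01']])/m2['m00']
            print(n,d,uv.round(1),(2*P-cast(c,u2,zb+.024)[0])[:2],"area",mm['m00'],m2['m00'])
E
python3 dies.py "{33:(.649,.1,.018),42:(.448,.062,0),51:(.459,-.071,0)}" scene top;python3 go.py .4485 .0622 .008 90
```

```text
scene 33 [339.  277.3] [0.6514 0.1   ] area 202.0 248.73769838176668
scene 42 [376.9 225.5] [0.448  0.0621] area 232.0 290.0716905267909
scene 51 [330.6 205.4] [ 0.4593 -0.0712] area 295.0 363.8875038039405
top 51 [353.  303.6] [ 0.4589 -0.0713] area 457.5 509.39015165297315
top 33 [270.1 211.8] [0.6541 0.1009] area 151.5 235.19694153545424
t 6.8 tcp [0.4504 0.0627 0.0987] open 0.798 F [0.6 0.9 0. ] q [ 0.05  0.37 -0.38  2.11  0.21  0.7  -0.47]
shift [-0.0005 -0.002   0.0907] turn [0.07 0.   0.02]
```

```bash
ls pics; python3 - <<'E'
import cv2,glob
a=cv2.imread(sorted(glob.glob("pics/top_6*"))[0])[190:250,210:400]
b=cv2.imread(sorted(glob.glob("pics/scene_6*"))[0])[215:320,240:400]
cv2.imwrite("pics/a.png",cv2.resize(a,None,fx=4,fy=4,interpolation=2)); cv2.imwrite("pics/b.png",cv2.resize(b,None,fx=5,fy=5,interpolation=2))
E
```

```text
crop_top.png
s1.png
s2.png
s4.png
scene0.png
scene3.png
scene_6.75.png
scene_big.png
top0.png
top3.png
top_6.80.png
top_big.png
```

View pics/a.png

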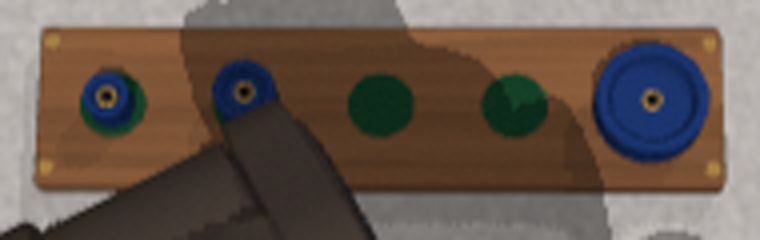

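View pics/b.png

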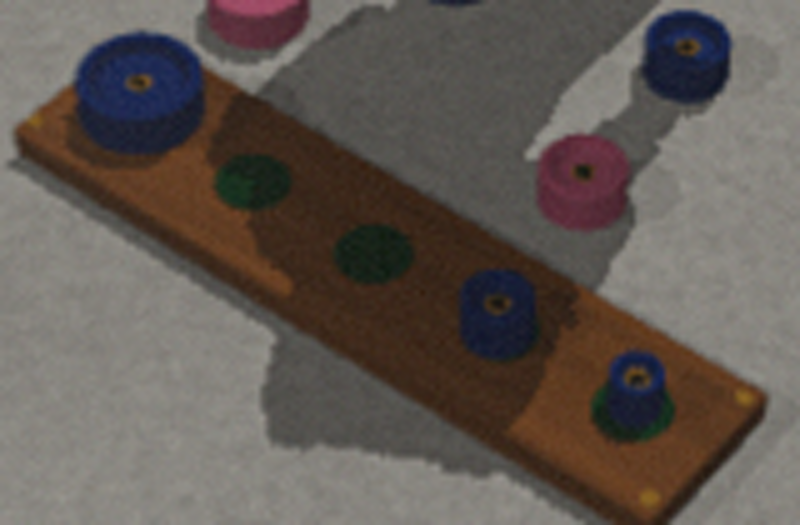

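```bash
python3 - <<'E'
from h import *
import glob
np.set_printoptions(precision=4,suppress=True)
for n,pts in(("top",[(236.6,214.1),(271,212.8),(373,215)]),("scene",[(240+636/5,215+378/5),(240+497/5,215+302/5),(240+139/5,215+82/5)])):
    c=read_camera(n); print(n,cast(c,np.array(pts)-[.3,.3],.037)[:,:2])
E
```

```text
top [[ 0.6487  0.1714]
 [ 0.6507  0.0989]
 [ 0.6434 -0.1165]]
scene [[ 0.6492  0.1722]
 [ 0.6511  0.0998]
 [ 0.6448 -0.1149]]
```

Both views show die33 on pad_left but about 2 mm far in +x (measured 0.651, 0.0995 vs pad 0.6485, 0.0999); I'll mend it after. Next die42.

Call:
jog_arm(
  series=[
    [[-0.001, -0.002, 0.035], [0, 0, 0], 0.068],
    [[-0.001, -0.002, 0.065], [0, 0, 0], 0.068],
    [[-0.001, -0.002, 0.085], [0, 0, 0], 0.068],
    [[-0.001, -0.002, 0.09], [0, 0, 0], 0.068],
    [[-0.001, -0.002, 0.091], [0, 0, 0], 0.068],
    [[-0.001, -0.002, 0.091], [0, 0, 0], 0.055],
    [[-0.001, -0.002, 0.091], [0, 0, 0], 0.03],
    [[-0.001, -0.002, 0.091], [0, 0, 0], 0.03],
  ],
)

```text
time_s: 7.57
tool_pos: [0.4492, 0.062, 0.0088]
ee_rot: [0.707, 0.707, 0.001, 0.001]
ft_force: [-0.6, -0.2, 2.1]
opening: 0.477
```

Call:
jog_arm(
  series=[
    [[0, 0, 0], [0, 0, 0], 0.03],
    [[0, 0, 0], [0, 0, 0], 0.03],
  ],
)

```text
time_s: 7.73
tool_pos: [0.4502, 0.0621, 0.0099]
ee_rot: [0.707, 0.707, 0.002, 0.002]
ft_force: [-0.3, 0.4, -0.6]
opening: 0.474
```

```bash
python3 go.py .6473 .028 .1 89; python3 go.py .6473 .028 .1 89
```

```text
t 7.73 tcp [0.4502 0.0621 0.0099] open 0.474 F [-0.3  0.4 -0.6] q [-0.02  0.52 -0.3   2.18  0.33  0.48 -0.58]
shift [-0.0341  0.1976 -0.0892] turn [ 0.28 -0.04  1.  ]
t 7.73 tcp [0.4502 0.0621 0.0099] open 0.474 F [-0.3  0.4 -0.6] q [-0.02  0.52 -0.3   2.18  0.33  0.48 -0.58]
shift [-0.0341  0.1976 -0.0892] turn [ 0.28 -0.04  1.  ]
```

Call:
jog_arm(
  series=[
    [[0, 0, -0.02], [0.3, 0, 0], 0.03],
    [[0, 0, -0.05], [0.3, 0, 0], 0.03],
    [[-0.002, 0.01, -0.08], [0.3, 0, 0.5], 0.03],
    [[-0.008, 0.045, -0.09], [0.3, 0, 1], 0.03],
    [[-0.015, 0.085, -0.09], [0.3, 0, 1], 0.03],
    [[-0.022, 0.125, -0.09], [0.3, 0, 1], 0.03],
    [[-0.028, 0.16, -0.09], [0.3, 0, 1], 0.03],
    [[-0.033, 0.19, -0.09], [0.3, 0, 1], 0.03],
  ],
)

```text
time_s: 8.4
tool_pos: [0.6424, 0.0278, 0.1016]
ee_rot: [0.714, 0.7, 0.001, 0.0]
ft_force: [-0.7, 0.3, -0.2]
opening: 0.476
```

```bash
python3 go.py .6473 .028 .07 89
```

```text
t 8.4 tcp [0.6424 0.0278 0.1016] open 0.476 F [-0.7  0.3 -0.2] q [ 0.09  0.61 -0.33  1.65  0.24  0.92 -0.35]
shift [0.0003 0.0049 0.0316] turn [ 0.09 -0.03 -0.07]
```

Call:
jog_arm(
  series=[
    [[0, 0.005, 0.02], [0, 0, 0], 0.03],
    [[0, 0.005, 0.04], [0, 0, 0], 0.03],
    [[0, 0.005, 0.055], [0, 0, 0], 0.03],
    [[0, 0.005, 0.065], [0, 0, 0], 0.03],
    [[0, 0.005, 0.069], [0, 0, 0], 0.03],
    [[0, 0.005, 0.07], [0, 0, 0], 0.03],
    [[0, 0.005, 0.07], [0, 0, 0], 0.03],
  ],
)

```text
time_s: 8.98
tool_pos: [0.6477, 0.0279, 0.0322]
ee_rot: [0.714, 0.7, 0.001, 0.001]
ft_force: [-0.2, -0.0, 0.5]
opening: 0.474
```

```bash
python3 go.py .6473 .028 .03 89;  python3 - <<'E'
from h import *
c=read_camera("scene")
f=c["frame"][200:320,260:420]
cv2.imwrite(f"pics/s5.png",cv2.resize(f,None,fx=5,fy=5,interpolation=cv2.INTER_CUBIC)[:,:,::-1])
E
```

```text
t 8.98 tcp [0.6477 0.0279 0.0322] open 0.474 F [-0.2 -0.   0.5] q [ 0.08  0.7  -0.31  1.68  0.28  0.8  -0.38]
shift [ 0.0001 -0.0004  0.0022] turn [ 0.13 -0.04 -0.07]
```

View pics/s5.png

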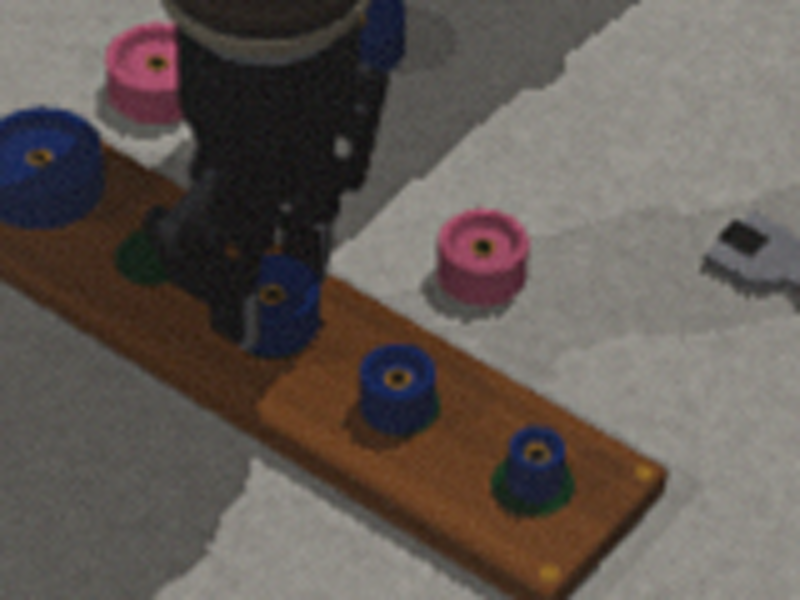

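```bash
cat > bush.py <<'E'
from h import *
# brass bush: warm-hued small blobs near expected px, cast at height
import sys
np.set_printoptions(precision=4,suppress=True)
def bush(c,x,y,z,rad=7):
    u0=proj(c,[x,y,z])[0]; H=hsv(c).astype(int)
    yy,xx=np.mgrid[:480,:640]; near=(xx-u0[0])**2+(yy-u0[1])**2<rad**2
    # everything in dish that is not blue = bush ring + bore
    m=near&~((H[...,0]>100)&(H[...,0]<135)&(H[...,1]>140))
    n,l,s,ce=cv2.connectedComponentsWithStats(m.astype(np.uint8))
    k=1+np.argmin([np.hypot(*(ce[i]-u0))+(100 if s[i,4]<4 else 0) for i in range(1,n)])
    return ce[k],s[k,4],cast(c,ce[k],z)[0,:2]
if __name__=="__main__":
    for n in sys.argv[2:]:
        c=read_camera(n)
        for p in eval(sys.argv[1]): print(n,p,*bush(c,*p))
E
python3 bush.py "[(.648,.028,.0417),(.651,.0995,.037),(.649,.172,.037),(.6445,-.116,.037),(.459,-.0713,.019)]" scene
```

```text
scene (0.648, 0.028, 0.0417) [312.9901 258.7129] 101 [0.6515 0.0275]
scene (0.651, 0.0995, 0.037) [339.0345 275.1034] 29 [0.6512 0.0997]
scene (0.649, 0.172, 0.037) [366.7167 290.45  ] 120 [0.6498 0.1721]
scene (0.6445, -0.116, 0.037) [268.6984 233.1587] 63 [ 0.6482 -0.108 ]
scene (0.459, -0.0713, 0.019) [329.7734 203.125 ] 128 [ 0.4599 -0.0734]
```

```bash
python3 - <<'E'
from h import *
np.set_printoptions(precision=4,suppress=True)
c=read_camera("scene")
for uv,z in(((260+272/5,200+294/5),.0417),((260+397/5,200+378/5),.037),((260+537/5,200+454/5),.037),((260+39/5,200+157/5),.037)):
    print(cast(c,np.array(uv)-.4,z)[0,:2])
H=c["frame"]; print(H[255:263,309:321].sum(2)); print(hsv(c)[255:263,309:321,0])
E
```

```text
[0.6493 0.0286]
[0.6515 0.0998]
[0.6493 0.1725]
[ 0.6447 -0.1153]
[[ 71  71  70 104  93 105 103 110 107 112  96 111]
 [ 70  66  81 111 104 110 109 108 102 109 106 100]
 [ 76  84  80 127 110 122 132 134 103  92 113  93]
 [ 78 141 108 127  85  69  95 127 116 106  87 104]
 [140 164 124 123  94  83  88 118 112  89  96  90]
 [158 167 109  95 119 151 121  96  94  96  99 111]
 [153 169 124  97  96 101  93  89  94  99 106 115]
 [165 174 128 104  90  87  98  77  91  91 133 116]]
[[ 90  20 120 115 113 113 113 117 111 116 110 115]
 [ 23  45 117 118 116 115 122 117 114 110 115 114]
 [130 165 173  13  16  14  16 131 115 114 118 113]
 [ 15  45  24  17  19  15  22  18 114 118 118 115]
 [120 120  19  13  18  16  17  11 124 117 116 116]
 [140 100 110 163  17  16  17 125 113 122 115 112]
 [135   0 120 113 119 117 118 113 112 115 115 113]
 [135   0  90 114 115 115 116 118 113 114 113 113]]
```

Call:
jog_arm(
  series=[
    [[0, -0.002, 0.001], [0, 0, 0], 0.03],
    [[-0.001, -0.002, 0.002], [0, 0, 0], 0.03],
    [[-0.001, -0.002, 0.003], [0, 0, 0], 0.03],
    [[-0.001, -0.002, 0.004], [0, 0, 0], 0.03],
    [[-0.001, -0.002, 0.004], [0, 0, 0], 0.03],
  ],
)

```text
time_s: 9.55
tool_pos: [0.646, 0.0269, 0.0286]
ee_rot: [0.714, 0.7, 0.001, 0.001]
ft_force: [-0.2, 0.1, -0.8]
opening: 0.471
```

```bash
python3 go.py .6455 .0275 .027 89;  python3 - <<'E'
from h import *
c=read_camera("scene")
f=c["frame"][200:320,260:420]
cv2.imwrite(f"pics/s6.png",cv2.resize(f,None,fx=5,fy=5,interpolation=cv2.INTER_CUBIC)[:,:,::-1])
E
```

```text
t 9.55 tcp [0.646  0.0269 0.0286] open 0.471 F [-0.2  0.1 -0.8] q [ 0.08  0.7  -0.31  1.69  0.28  0.79 -0.38]
shift [ 0.0006 -0.0005  0.0016] turn [ 0.17 -0.04 -0.08]
```

View pics/s6.png

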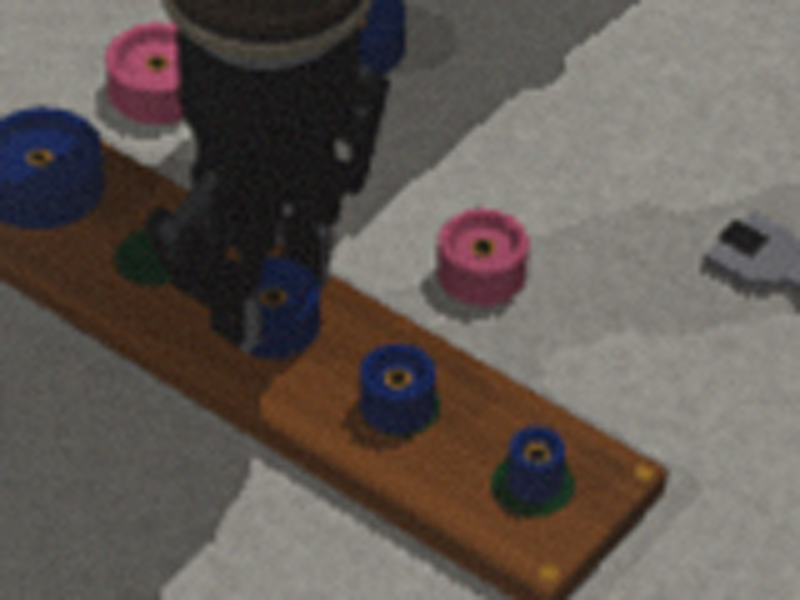

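Bush of the held die at crop (273,296), about 1 mm above its pad. Feel down.

Call:
jog_arm(
  series=[
    [[0.0005, -0.0005, 0.001], [0, 0, 0], 0.03],
    [[0.0005, -0.0005, 0.0018], [0, 0, 0], 0.03],
    [[0.0005, -0.0005, 0.0025], [0, 0, 0], 0.03],
    [[0.0005, -0.0005, 0.0025], [0, 0, 0], 0.03],
  ],
)

```text
time_s: 9.93
tool_pos: [0.6455, 0.0276, 0.0269]
ee_rot: [0.714, 0.7, 0.001, 0.001]
ft_force: [-3.2, -0.6, 8.9]
opening: 0.472
```

```bash
python3 go.py .6455 .0275 .027 89
```

```text
t 9.93 tcp [0.6455 0.0276 0.0269] open 0.472 F [-3.2 -0.6  8.9] q [ 0.07  0.7  -0.31  1.69  0.28  0.79 -0.38]
shift [-0.0001  0.     -0.0001] turn [ 0.18 -0.03 -0.07]
```

Contact (8.9 N). Release.

Call:
jog_arm(
  series=[
    [[0, 0, 0], [0, 0, 0], 0.045],
    [[0, 0, 0], [0, 0, 0], 0.055],
    [[0, 0, 0], [0, 0, 0], 0.06],
    [[0, 0, 0], [0, 0, 0], 0.065],
    [[0, 0, -0.02], [0, 0, 0], 0.068],
    [[0, 0, -0.05], [0, 0, 0], 0.072],
    [[0, 0, -0.08], [0, 0, 0], 0.075],
    [[0, 0, -0.09], [0, 0, 0], 0.075],
  ],
)

```text
time_s: 10.6
tool_pos: [0.6473, 0.0281, 0.1211]
ee_rot: [0.714, 0.7, 0.003, 0.002]
ft_force: [1.7, -0.1, 0.1]
opening: 0.88
```

```bash
python3 go.py .459 -.0713 .1 90
```

```text
t 10.6 tcp [0.6473 0.0281 0.1211] open 0.88 F [ 1.7 -0.1  0.1] q [ 0.1   0.59 -0.34  1.62  0.23  0.96 -0.34]
shift [-0.1029 -0.1865  0.0194] turn [ 0.48 -0.08 -1.07]
```

Call:
jog_arm(
  series=[
    [[-0.018, -0.035, 0], [0.5, 0, -1.1], 0.075],
    [[-0.037, -0.07, 0], [0.5, 0, -1.1], 0.075],
    [[-0.055, -0.105, 0.01], [0.5, 0, -1.1], 0.075],
    [[-0.074, -0.14, 0.02], [0.5, 0, -1.1], 0.075],
    [[-0.092, -0.17, 0.02], [0.5, 0, -1.1], 0.075],
    [[-0.103, -0.186, 0.02], [0.5, 0, -1.1], 0.075],
    [[-0.103, -0.186, 0.02], [0.5, 0, -1.1], 0.075],
    [[-0.103, -0.186, 0.02], [0.5, 0, -1.1], 0.075],
  ],
)

```text
time_s: 11.27
tool_pos: [0.4589, -0.0722, 0.0995]
ee_rot: [0.708, 0.707, 0.0, -0.0]
ft_force: [1.3, 0.8, 0.2]
opening: 0.879
```

```bash
python3 dies.py "{33:(.649,.1,.018),42:(.648,.028,.018),51:(.459,-.071,0),24:(.649,.172,.018),60:(.6445,-.116,.018)}" scene top;python3 go.py .459 -.0713 .008 90;ls pics|grep 11
```

```text
scene 24 [366.9 292.5] [0.6492 0.1726] area 120.0 160.51633491087705
scene 33 [339.2 277.2] [0.6509 0.1   ] area 202.0 248.65631398791447
scene 42 [314.5 261.4] [0.6472 0.0282] area 281.5 344.5588689132128
scene 60 [267.4 232.9] [ 0.6443 -0.1161] area 456.5 550.900391834788
scene 51 [330.7 205.4] [ 0.4592 -0.0711] area 294.0 363.88854357087985
top 24 [236.7 214.4] [0.6493 0.1718] area 111.5 139.10222515452188
top 33 [270.9 213.1] [0.6512 0.0991] area 201.5 235.0586048574187
top 42 [304.5 214.4] [0.6474 0.0277] area 312.5 358.10499749844894
top 60 [371.9 212.6] [ 0.6498 -0.1157] area 495.5 695.0363547990564
t 11.37 tcp [ 0.4608 -0.0709  0.0996] open 0.877 F [0.4 0.1 0.2] q [ 0.34  0.38 -0.38  2.08  0.21  0.72 -0.17]
shift [-0.0006 -0.0019  0.0916] turn [ 0.07 -0.11  0.06]
scene_11.32.png
top_11.37.png
```

Die42 sits at (0.6473, 0.028) in both views: on its pad. Now die51.

Call:
jog_arm(
  series=[
    [[-0.0005, -0.002, 0.035], [0, 0, 0], 0.078],
    [[-0.0005, -0.002, 0.065], [0, 0, 0], 0.078],
    [[-0.0005, -0.002, 0.085], [0, 0, 0], 0.078],
    [[-0.0005, -0.002, 0.091], [0, 0, 0], 0.078],
    [[-0.0005, -0.002, 0.092], [0, 0, 0], 0.078],
    [[-0.0005, -0.002, 0.092], [0, 0, 0], 0.06],
    [[-0.0005, -0.002, 0.092], [0, 0, 0], 0.04],
    [[-0.0005, -0.002, 0.092], [0, 0, 0], 0.04],
  ],
)

```text
time_s: 12.03
tool_pos: [0.46, -0.0711, 0.0091]
ee_rot: [0.707, 0.707, 0.002, 0.001]
ft_force: [0.4, 1.3, 4.4]
opening: 0.58
```

Call:
jog_arm(
  series=[
    [[0, 0, 0], [0, 0, 0], 0.04],
    [[0, 0, 0], [0, 0, 0], 0.04],
  ],
)

```text
time_s: 12.2
tool_pos: [0.4611, -0.0711, 0.0102]
ee_rot: [0.707, 0.707, 0.003, 0.002]
ft_force: [0.7, 0.0, -0.7]
opening: 0.585
```

```bash
python3 go.py .6445 -.044 .1 89
```

```text
t 12.2 tcp [ 0.4611 -0.0711  0.0102] open 0.585 F [ 0.7  0.  -0.7] q [ 0.27  0.53 -0.3   2.15  0.32  0.49 -0.27]
shift [ 0.0271  0.184  -0.0887] turn [ 0.34 -0.08  1.06]
```

Call:
jog_arm(
  series=[
    [[0, 0, -0.02], [0.3, 0, 0], 0.04],
    [[0, 0, -0.05], [0.3, 0, 0], 0.04],
    [[0.002, 0.01, -0.08], [0.3, 0, 0.5], 0.04],
    [[0.006, 0.04, -0.09], [0.3, 0, 1], 0.04],
    [[0.012, 0.08, -0.09], [0.3, 0, 1], 0.04],
    [[0.018, 0.12, -0.09], [0.3, 0, 1], 0.04],
    [[0.023, 0.155, -0.09], [0.3, 0, 1], 0.04],
    [[0.027, 0.18, -0.085], [0.3, 0, 1], 0.04],
  ],
)

```text
time_s: 12.87
tool_pos: [0.6444, -0.0436, 0.098]
ee_rot: [0.713, 0.701, 0.002, 0.001]
ft_force: [0.3, 0.4, -0.1]
opening: 0.582
```

```bash
python3 go.py .6445 -.044 .03 89
```

```text
t 12.87 tcp [ 0.6444 -0.0436  0.098 ] open 0.582 F [ 0.3  0.4 -0.1] q [ 0.21  0.62 -0.34  1.64  0.24  0.91 -0.24]
shift [-0.0006 -0.0003  0.068 ] turn [ 0.29 -0.11  0.05]
```

Call:
jog_arm(
  series=[
    [[-0.0005, 0, 0.02], [0.3, -0.1, 0], 0.04],
    [[-0.0005, 0, 0.04], [0.3, -0.1, 0], 0.04],
    [[-0.0005, 0, 0.053], [0.3, -0.1, 0], 0.04],
    [[-0.0005, 0, 0.062], [0.3, -0.1, 0], 0.04],
    [[-0.0005, 0, 0.066], [0.3, -0.1, 0], 0.04],
    [[-0.0005, 0, 0.066], [0.3, -0.1, 0], 0.04],
    [[-0.0005, 0, 0.066], [0.3, -0.1, 0], 0.04],
  ],
)

```text
time_s: 13.45
tool_pos: [0.645, -0.044, 0.0328]
ee_rot: [0.713, 0.701, 0.0, 0.0]
ft_force: [0.6, -0.3, 0.1]
opening: 0.579
```

```bash
python3 go.py .6445 -.044 .028 89;  python3 - <<'E'
from h import *
c=read_camera("scene")
f=c["frame"][180:300,230:390]
cv2.imwrite(f"pics/s7.png",cv2.resize(f,None,fx=5,fy=5,interpolation=cv2.INTER_CUBIC)[:,:,::-1])
E
```

```text
t 13.45 tcp [ 0.645  -0.044   0.0328] open 0.579 F [ 0.6 -0.3  0.1] q [ 0.19  0.7  -0.31  1.68  0.28  0.8  -0.26]
shift [ 0.     -0.0005  0.0048] turn [ 0.03 -0.    0.04]
```

View pics/s7.png

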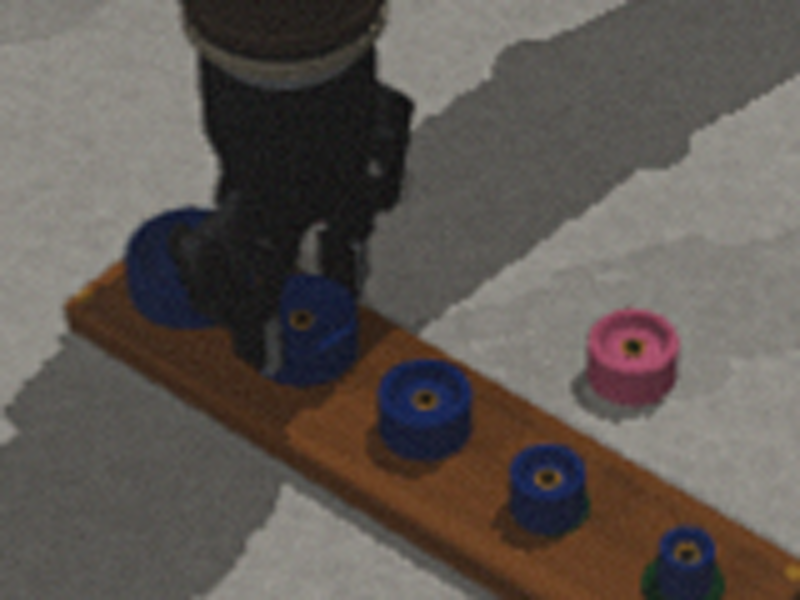

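```bash
python3 - <<'E'
from h import *
np.set_printoptions(precision=4,suppress=True)
c=read_camera("scene")
for uv,z in(((301,319),.042),((426,399),.037),((547,478),.037),((686,553),.037)):
    print(cast(c,np.array(uv)/5+[230,180]-.4,z)[0,:2])
print(hsv(c)[239:248,284:297,0])
E
```

```text
[ 0.647 -0.044]
[0.6472 0.0291]
[0.6515 0.0998]
[0.6491 0.1719]
[[ 60  15 115 115 111 111 114 114 118 113 114 115 113]
 [  0 120 113 113 116 114 114 117 109 113 111 113 117]
 [ 60 107 111 114 118 108 117 120 118 110 118 117 115]
 [165 126 114 117   0  20  16   9 124 112 114 113 113]
 [ 60 100 115 113  17  21  10  19   8 117 116 114 116]
 [ 90   0 114 114  13  18  19  14   0 115 112 113 114]
 [135   0 112 113 113  10  18  13 111 109 116 120 111]
 [ 60 105 123 116 112 111 122 115 115 110 109 114 114]
 [ 66 150 108 113 116 114 114 115 117 117 114 113 112]]
```

Call:
jog_arm(
  series=[
    [[0, -0.001, 0.001], [0, 0, 0], 0.04],
    [[0, -0.001, 0.002], [0, 0, 0], 0.04],
    [[0, -0.001, 0.003], [0, 0, 0], 0.04],
    [[0, -0.001, 0.004], [0, 0, 0], 0.04],
    [[0, -0.001, 0.004], [0, 0, 0], 0.04],
  ],
)

```text
time_s: 13.97
tool_pos: [0.6442, -0.044, 0.029]
ee_rot: [0.713, 0.701, 0.0, 0.0]
ft_force: [-0.5, -0.9, 0.0]
opening: 0.582
```

```bash
python3 go.py .6443 -.044 .028 89
```

```text
t 13.97 tcp [ 0.6442 -0.044   0.029 ] open 0.582 F [-0.5 -0.9  0. ] q [ 0.19  0.7  -0.31  1.69  0.28  0.79 -0.27]
shift [0.     0.0001 0.001 ] turn [ 0.07 -0.    0.04]
```

Call:
jog_arm(
  series=[
    [[0, 0, 0.001], [0, 0, 0], 0.04],
    [[0, 0, 0.0015], [0, 0, 0], 0.04],
    [[0, 0, 0.002], [0, 0, 0], 0.04],
    [[0, 0, 0.002], [0, 0, 0], 0.04],
  ],
)

```text
time_s: 14.3
tool_pos: [0.6442, -0.044, 0.0272]
ee_rot: [0.713, 0.701, 0.0, 0.0]
ft_force: [-0.7, -0.5, 2.9]
opening: 0.577
```

Call:
jog_arm(
  series=[
    [[0, 0, 0.0005], [0, 0, 0], 0.04],
    [[0, 0, 0.0005], [0, 0, 0], 0.055],
    [[0, 0, 0], [0, 0, 0], 0.062],
    [[0, 0, 0], [0, 0, 0], 0.07],
    [[0, 0, 0], [0, 0, 0], 0.075],
    [[0, 0, -0.02], [0, 0, 0], 0.078],
    [[0, 0, -0.05], [0, 0, 0], 0.078],
    [[0, 0, -0.08], [0, 0, 0], 0.078],
  ],
)

```text
time_s: 14.97
tool_pos: [0.6432, -0.044, 0.1071]
ee_rot: [0.713, 0.701, -0.0, -0.001]
ft_force: [0.5, 0.4, 0.4]
opening: 0.905
```

```bash
python3 go.py .6495 .0985 .1 89
```

```text
t 14.97 tcp [ 0.6432 -0.044   0.1071] open 0.905 F [0.5 0.4 0.4] q [ 0.21  0.61 -0.34  1.63  0.24  0.94 -0.23]
shift [0.1426 0.0039 0.0072] turn [-0.08 -0.01  0.05]
```

Now mend die33: regrip it at its place, shift -x ~2.6 mm.

Call:
jog_arm(
  series=[
    [[0.035, 0.002, 0], [0, 0, 0], 0.065],
    [[0.07, 0.004, 0], [0, 0, 0], 0.065],
    [[0.105, 0.004, 0], [0, 0, 0], 0.065],
    [[0.135, 0.004, 0], [0, 0, 0], 0.065],
    [[0.143, 0.004, 0.005], [0, 0, 0], 0.06],
    [[0.1435, 0.004, 0.007], [0, 0, 0], 0.06],
    [[0.1435, 0.004, 0.007], [0, 0, 0], 0.06],
  ],
)

```text
time_s: 15.55
tool_pos: [0.6491, 0.0991, 0.0994]
ee_rot: [0.713, 0.702, -0.001, -0.001]
ft_force: [-1.0, -0.6, 0.1]
opening: 0.703
```

```bash
python3 go.py .6495 .0995 .026 89; python3 dies.py "{33:(.649,.1,.018),42:(.648,.028,.018),51:(.647,-.044,.018),24:(.649,.172,.018),60:(.6445,-.116,.018)}" scene
```

```text
t 15.55 tcp [0.6491 0.0991 0.0994] open 0.703 F [-1.  -0.6  0.1] q [-0.02  0.64 -0.34  1.61  0.25  0.94 -0.45]
shift [0.0004 0.0006 0.0734] turn [-0.15  0.04  0.1 ]
scene 24 [366.8 292.5] [0.6495 0.1726] area 121.0 160.5513860033825
scene 33 [339.  277.2] [0.6511 0.0998] area 206.0 248.66424872446805
scene 42 [314.6 261.4] [0.6473 0.0285] area 286.0 344.6467784245033
scene 51 [290.3 247. ] [ 0.6463 -0.0437] area 355.5 446.68082129373215
scene 60 [267.4 232.9] [ 0.6443 -0.1162] area 455.0 550.8645115091931
```

Call:
jog_arm(
  series=[
    [[0, 0.0005, 0.025], [0, 0, 0], 0.06],
    [[0, 0.0005, 0.05], [0, 0, 0], 0.055],
    [[0, 0.0005, 0.065], [0, 0, 0], 0.055],
    [[0, 0.0005, 0.071], [0, 0, 0], 0.055],
    [[0, 0.0005, 0.072], [0, 0, 0], 0.055],
    [[0, 0.0005, 0.072], [0, 0, 0], 0.055],
    [[0, 0.0005, 0.072], [0, 0, 0], 0.055],
  ],
)

```text
time_s: 16.18
tool_pos: [0.6507, 0.097, 0.0288]
ee_rot: [0.714, 0.7, -0.001, 0.0]
ft_force: [0.3, 0.1, 0.6]
opening: 0.644
```

```bash
python3 go.py .6495 .0995 .026 89
```

```text
t 16.18 tcp [0.6507 0.097  0.0288] open 0.644 F [0.3 0.1 0.6] q [-0.03  0.72 -0.31  1.65  0.28  0.82 -0.48]
shift [ 0.0025 -0.0013  0.0028] turn [-0.03  0.07 -0.07]
```

Call:
jog_arm(
  series=[
    [[0.0025, -0.001, 0.002], [0, 0, 0], 0.055],
    [[0.0025, -0.001, 0.002], [0, 0, 0], 0.045],
    [[0.0025, -0.001, 0.002], [0, 0, 0], 0.03],
    [[0.0025, -0.001, 0.002], [0, 0, 0], 0.02],
    [[0.0025, -0.001, 0.002], [0, 0, 0], 0.02],
    [[0.0025, -0.001, 0.002], [0, 0, 0], 0.02],
  ],
)

```text
time_s: 16.68
tool_pos: [0.6502, 0.0999, 0.0277]
ee_rot: [0.714, 0.701, -0.0, 0.0]
ft_force: [-1.9, -0.9, 6.0]
opening: 0.368
```

```bash
python3 go.py .6495 .0995 .026 89;  python3 - <<'E'
from h import *
c=read_camera("scene")
f=c["frame"][215:335,270:430]
cv2.imwrite(f"pics/s8.png",cv2.resize(f,None,fx=5,fy=5,interpolation=cv2.INTER_CUBIC)[:,:,::-1])
E
```

```text
t 16.68 tcp [0.6502 0.0999 0.0277] open 0.368 F [-1.9 -0.9  6. ] q [-0.03  0.72 -0.31  1.65  0.28  0.81 -0.49]
shift [-0.0004 -0.0007  0.0017] turn [ 0.03  0.05 -0.06]
```

View pics/s8.png

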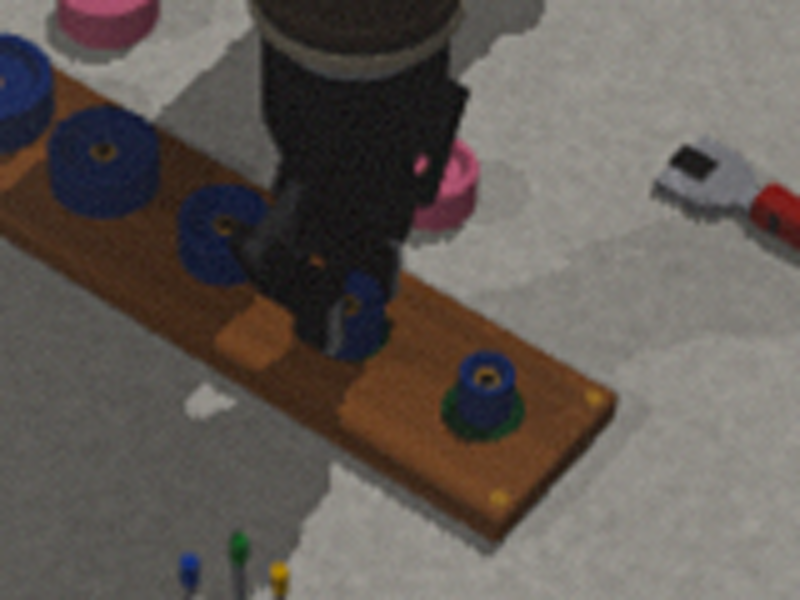

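Gripped again, die still at bush (339,275). Lift 4 mm, shift, lower.

Call:
jog_arm(
  series=[
    [[0, 0, -0.002], [0, 0, 0], 0.02],
    [[0, 0, -0.004], [0, 0, 0], 0.02],
    [[0, -0.0025, -0.004], [0, 0, 0], 0.02],
    [[0, -0.0025, -0.004], [0, 0, 0], 0.02],
    [[0, -0.0025, -0.002], [0, 0, 0], 0.02],
    [[0, -0.0025, -0.001], [0, 0, 0], 0.02],
    [[0, -0.0025, 0], [0, 0, 0], 0.02],
  ],
)

```text
time_s: 17.32
tool_pos: [0.6475, 0.0999, 0.0277]
ee_rot: [0.714, 0.701, -0.0, 0.0]
ft_force: [-5.8, -2.1, 14.5]
opening: 0.37
```

```bash
python3 go.py .6475 .0999 .0277 89;  python3 - <<'E'
from h import *
c=read_camera("scene")
f=c["frame"][215:335,270:430]
cv2.imwrite(f"pics/s9.png",cv2.resize(f,None,fx=5,fy=5,interpolation=cv2.INTER_CUBIC)[:,:,::-1])
E
```

```text
t 17.32 tcp [0.6475 0.0999 0.0277] open 0.37 F [-5.8 -2.1 14.5] q [-0.03  0.72 -0.31  1.66  0.28  0.81 -0.49]
shift [ 0. -0. -0.] turn [ 0.01  0.06 -0.06]
```

View pics/s9.png

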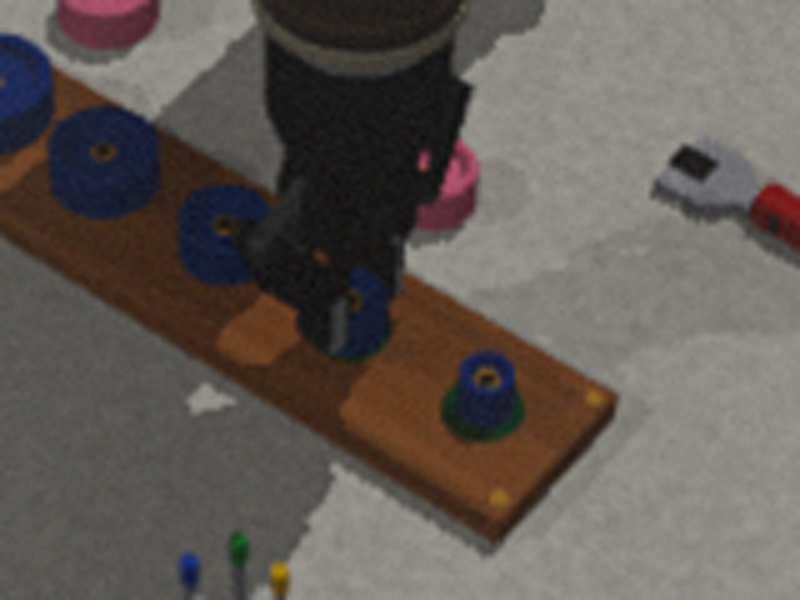

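Call:
jog_arm(
  series=[
    [[0, 0, 0], [0, 0, 0], 0.035],
    [[0, 0, 0], [0, 0, 0], 0.045],
    [[0, 0, 0], [0, 0, 0], 0.055],
    [[0, 0, 0], [0, 0, 0], 0.06],
    [[0, 0, -0.02], [0, 0, 0], 0.06],
    [[0, 0, -0.05], [0, 0, 0], 0.06],
    [[0, 0, -0.08], [0, 0, 0], 0.06],
    [[0, 0, -0.09], [0, 0, 0], 0.06],
  ],
)

```text
time_s: 18.03
tool_pos: [0.6495, 0.1008, 0.1222]
ee_rot: [0.714, 0.701, 0.002, 0.002]
ft_force: [1.4, 0.6, 0.1]
opening: 0.703
```

```bash
python3 go.py .464 .2386 .1 86.4; python3 dies.py "{33:(.649,.1,.018),42:(.648,.028,.018),51:(.647,-.044,.018),24:(.649,.172,.018),60:(.6445,-.116,.018)}" scene
```

```text
t 18.03 tcp [0.6495 0.1008 0.1222] open 0.703 F [1.4 0.6 0.1] q [-0.01  0.61 -0.34  1.59  0.24  0.98 -0.45]
shift [ 0.1344 -0.1881  0.0212] turn [ 0.31 -0.03  2.55]
scene 24 [366.8 292.5] [0.6493 0.1726] area 120.0 160.53125320142135
scene 33 [339.5 276.6] [0.6492 0.0996] area 196.5 248.2230235361494
scene 42 [314.5 261.5] [0.6475 0.0285] area 283.0 344.70042777992785
scene 51 [290.2 246.8] [ 0.6459 -0.0443] area 362.5 446.3124401010573
scene 60 [267.4 233. ] [ 0.6445 -0.1159] area 459.0 551.094715373707
```

Die33 now reads (0.6492, 0.0996). Dies done; now the spanner.

Call:
jog_arm(
  series=[
    [[0.022, -0.03, 0], [0.3, 0, 2.5], 0.05],
    [[0.044, -0.06, 0], [0.3, 0, 2.5], 0.05],
    [[0.066, -0.09, 0], [0.3, 0, 2.5], 0.05],
    [[0.088, -0.12, 0.01], [0.3, 0, 2.5], 0.05],
    [[0.108, -0.15, 0.02], [0.3, 0, 2.5], 0.05],
    [[0.122, -0.175, 0.03], [0.3, 0, 2.5], 0.05],
    [[0.1245, -0.188, 0.04], [0.3, 0, 2.5], 0.05],
    [[0.1245, -0.188, 0.04], [0.3, 0, 2.5], 0.05],
  ],
  squeeze=60,
)

```text
time_s: 18.75
tool_pos: [0.4599, 0.2298, 0.0796]
ee_rot: [0.727, 0.687, -0.001, -0.001]
ft_force: [-0.4, -0.5, -0.6]
opening: 0.584
```

```bash
python3 go.py .4634 .2286 .010 86.4;  python3 - <<'E'
from h import *
c=read_camera("scene")
f=c["frame"][200:350,360:560]
cv2.imwrite(f"pics/s10.png",cv2.resize(f,None,fx=4,fy=4,interpolation=cv2.INTER_CUBIC)[:,:,::-1])
E
```

```text
t 18.75 tcp [0.4599 0.2298 0.0796] open 0.584 F [-0.4 -0.5 -0.6] q [-0.29  0.48 -0.37  1.98  0.25  0.73 -0.86]
shift [-0.0009  0.0038  0.0695] turn [-0.17  0.06  0.33]
```

View pics/s10.png

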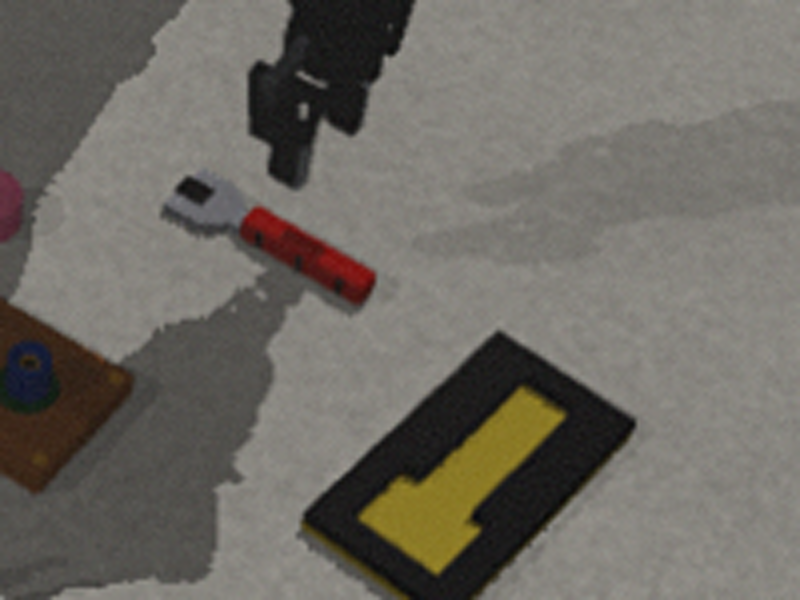

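Spanner (crop 310,255) below the gripper, tray at crop (470,470), wide end lower-left. Descend.

Call:
jog_arm(
  series=[
    [[-0.001, 0.004, 0.02], [-0.2, 0, 0.3], 0.045],
    [[-0.001, 0.004, 0.04], [-0.2, 0, 0.3], 0.045],
    [[-0.001, 0.004, 0.055], [-0.2, 0, 0.3], 0.045],
    [[-0.001, 0.004, 0.065], [-0.2, 0, 0.3], 0.045],
    [[-0.001, 0.004, 0.069], [-0.2, 0, 0.3], 0.045],
    [[-0.001, 0.004, 0.0695], [-0.2, 0, 0.3], 0.045],
    [[-0.001, 0.004, 0.0695], [-0.2, 0, 0.3], 0.045],
  ],
)

```text
time_s: 19.38
tool_pos: [0.467, 0.2277, 0.0113]
ee_rot: [0.73, 0.684, 0.001, 0.001]
ft_force: [1.3, 0.3, 0.5]
opening: 0.527
```

```bash
python3 go.py .4634 .2286 .010 86.4
```

```text
t 19.38 tcp [0.467  0.2277 0.0113] open 0.527 F [1.3 0.3 0.5] q [-0.33  0.58 -0.31  2.02  0.32  0.58 -0.92]
shift [ 0.0007 -0.0037  0.0013] turn [ 0.18  0.02 -0.12]
```

Call:
jog_arm(
  series=[
    [[0.0005, -0.003, 0.002], [0.2, 0, 0], 0.045],
    [[0.0005, -0.003, 0.002], [0.2, 0, 0], 0.03],
    [[0.0005, -0.003, 0.002], [0.2, 0, 0], 0.015],
    [[0.0005, -0.003, 0.002], [0.2, 0, 0], 0.005],
    [[0.0005, -0.003, 0.002], [0.2, 0, 0], 0.005],
    [[0.0005, -0.003, 0.002], [0.2, 0, 0], 0.005],
    [[0.0005, -0.003, 0.002], [0.2, 0, 0], 0.005],
  ],
)

```text
time_s: 19.97
tool_pos: [0.4642, 0.2286, 0.0101]
ee_rot: [0.73, 0.684, 0.0, 0.0]
ft_force: [-0.9, -0.1, 5.8]
opening: 0.187
```

```bash
python3 go.py .4634 .2286 .08 86.4;  python3 - <<'E'
from h import *
c=read_camera("scene")
f=c["frame"][180:330,360:560]
cv2.imwrite(f"pics/s11.png",cv2.resize(f,None,fx=4,fy=4,interpolation=cv2.INTER_CUBIC)[:,:,::-1])
E
```

```text
t 19.97 tcp [0.4642 0.2286 0.0101] open 0.187 F [-0.9 -0.1  5.8] q [-0.33  0.58 -0.31  2.03  0.32  0.58 -0.93]
shift [-0.     -0.0008 -0.0699] turn [ 0.02  0.01 -0.12]
```

View pics/s11.png

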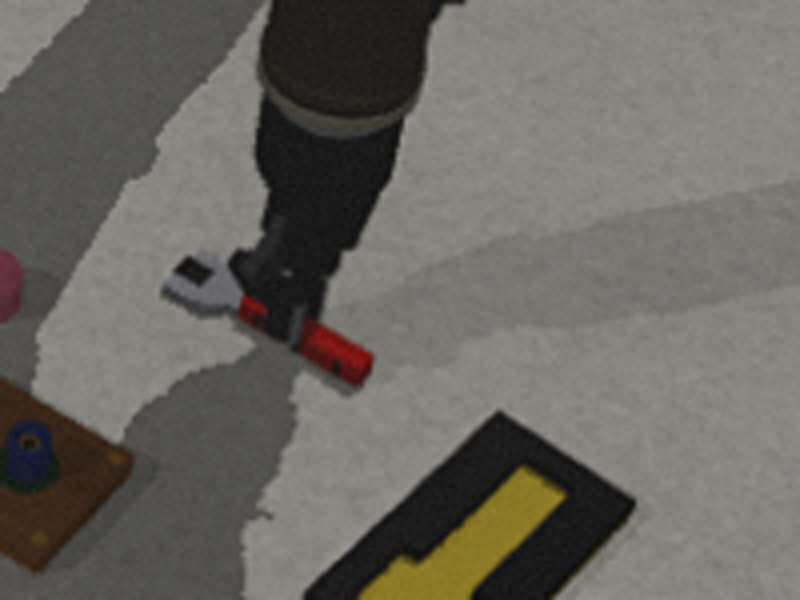

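Gripped (16 mm reading, ~18 true), spanner undisturbed. Lift.

Call:
jog_arm(
  series=[
    [[0, 0, -0.005], [0, 0, 0], 0.005],
    [[0, 0, -0.015], [0, 0, 0], 0.005],
    [[0, 0, -0.03], [0, 0, 0], 0.005],
    [[0, 0, -0.045], [0, 0, 0], 0.005],
    [[0, 0, -0.06], [0, 0, 0], 0.005],
    [[0, 0, -0.07], [0, 0, 0], 0.005],
    [[0, 0, -0.07], [0, 0, 0], 0.005],
  ],
)

```text
time_s: 20.6
tool_pos: [0.4654, 0.2293, 0.0826]
ee_rot: [0.73, 0.684, 0.002, 0.001]
ft_force: [0.9, 0.9, -2.1]
opening: 0.192
```

```bash
python3 go.py .5341 .3902 .08 172.4;  python3 - <<'E'
from h import *
c=read_camera("scene")
f=c["frame"][180:330,360:560]
cv2.imwrite(f"pics/s12.png",cv2.resize(f,None,fx=4,fy=4,interpolation=cv2.INTER_CUBIC)[:,:,::-1])
E
```

```text
t 20.6 tcp [0.4654 0.2293 0.0826] open 0.192 F [ 0.9  0.9 -2.1] q [-0.29  0.47 -0.37  1.98  0.25  0.73 -0.87]
shift [0.165  0.0581 0.0031] turn [ 2.500e-01  7.000e-02 -8.613e+01]
```

View pics/s12.png

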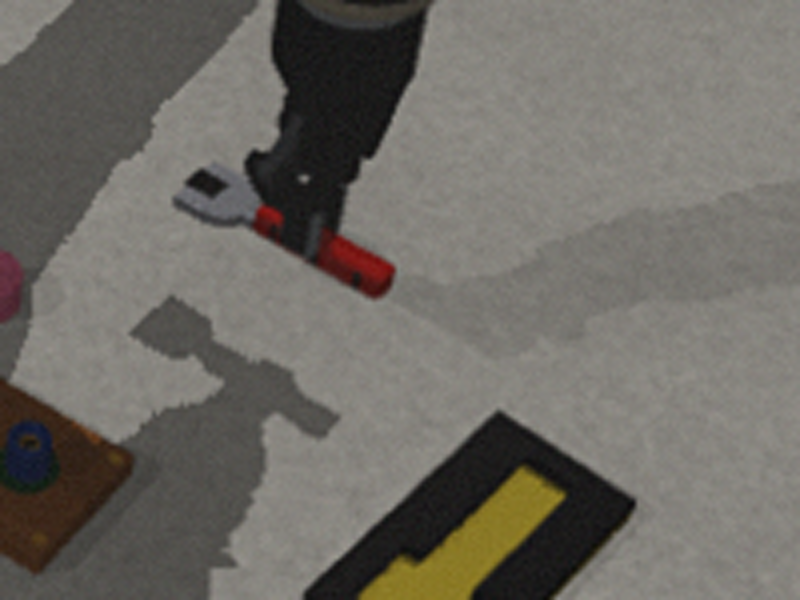

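The spanner hangs level. Carry and turn.

Call:
jog_arm(
  series=[
    [[0.014, 0.005, 0], [0, 0, -7], 0.005],
    [[0.028, 0.01, 0], [0, 0, -14], 0.005],
    [[0.042, 0.015, 0], [0, 0, -21], 0.005],
    [[0.056, 0.02, 0], [0, 0, -28], 0.005],
    [[0.07, 0.025, 0], [0, 0, -35], 0.005],
    [[0.084, 0.03, 0], [0, 0, -42], 0.005],
    [[0.098, 0.035, 0], [0, 0, -49], 0.005],
    [[0.112, 0.04, 0], [0, 0, -56], 0.005],
  ],
)

```text
time_s: 21.32
tool_pos: [0.512, 0.3382, 0.0803]
ee_rot: [0.321, 0.947, 0.0, 0.001]
ft_force: [0.1, -0.7, -2.0]
opening: 0.188
```

```bash
python3 go.py .5341 .3902 .08 172.4
```

```text
t 21.32 tcp [0.512  0.3382 0.0803] open 0.188 F [ 0.1 -0.7 -2. ] q [-0.27  0.65 -0.6   1.72  0.45  0.9  -0.14]
shift [0.014  0.0548 0.0004] turn [  0.03   0.07 -29.8 ]
```

Call:
jog_arm(
  series=[
    [[0.003, 0.012, 0], [0, 0, -7], 0.005],
    [[0.006, 0.024, 0], [0, 0, -14], 0.005],
    [[0.01, 0.038, 0], [0, 0, -21], 0.005],
    [[0.013, 0.05, 0], [0, 0, -27], 0.005],
    [[0.014, 0.055, 0], [0, 0, -29.8], 0.005],
    [[0.014, 0.055, 0], [0, 0, -29.8], 0.005],
    [[0.014, 0.055, 0], [0, 0, -29.8], 0.005],
  ],
)

```text
time_s: 21.9
tool_pos: [0.5336, 0.3899, 0.0791]
ee_rot: [0.067, 0.998, -0.001, -0.0]
ft_force: [-0.5, -0.2, -1.9]
opening: 0.182
```

```bash
python3 go.py .5341 .3902 .03 172.4;  python3 - <<'E'
from h import *
c=read_camera("scene")
f=c["frame"][200:360,400:600]
cv2.imwrite(f"pics/s13.png",cv2.resize(f,None,fx=3.75,fy=3.75,interpolation=cv2.INTER_CUBIC)[:,:,::-1])
c=read_camera("top")
f=c["frame"][180:330,60:260]
cv2.imwrite(f"pics/t13.png",cv2.resize(f,None,fx=3.75,fy=3.75,interpolation=cv2.INTER_CUBIC)[:,:,::-1])
E
```

```text
t 21.9 tcp [0.5336 0.3899 0.0791] open 0.182 F [-0.5 -0.2 -1.9] q [-0.28  0.75 -0.71  1.59  0.55  1.01  0.28]
shift [-0.0005  0.0004  0.0491] turn [-0.06 -0.02 -0.1 ]
```

View pics/s13.png

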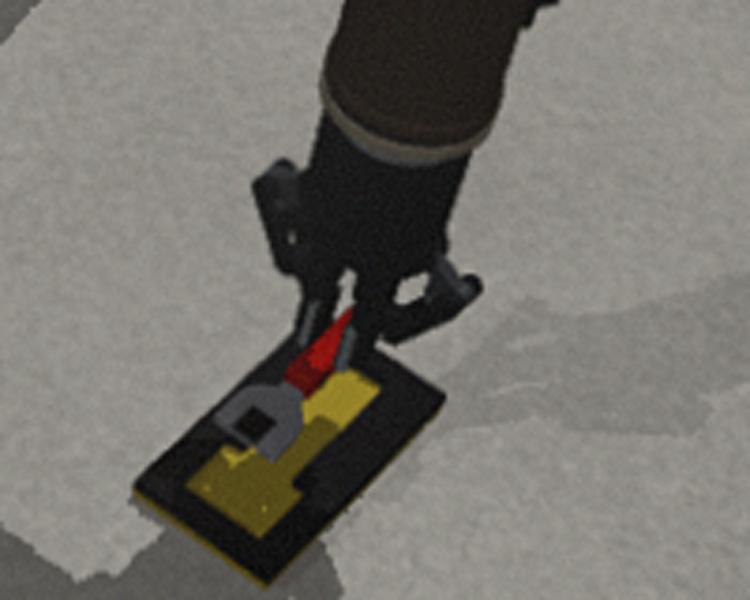

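View pics/t13.png

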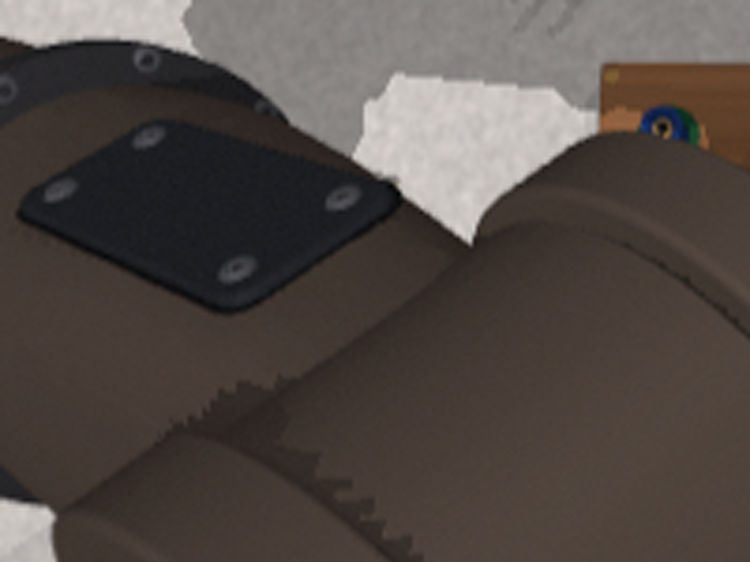

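The scene crop shows the spanner parallel to the recess, head to the wide end (crop 240,490). Lower to just above the foam.

Call:
jog_arm(
  series=[
    [[-0.0005, 0.0005, 0.012], [0, 0, 0], 0.005],
    [[-0.0005, 0.0005, 0.024], [0, 0, 0], 0.005],
    [[-0.0005, 0.0005, 0.034], [0, 0, 0], 0.005],
    [[-0.0005, 0.0005, 0.042], [0, 0, 0], 0.005],
    [[-0.0005, 0.0005, 0.046], [0, 0, 0], 0.005],
    [[-0.0005, 0.0005, 0.047], [0, 0, 0], 0.005],
    [[-0.0005, 0.0005, 0.047], [0, 0, 0], 0.005],
  ],
)

```text
time_s: 22.58
tool_pos: [0.5342, 0.3898, 0.0322]
ee_rot: [0.067, 0.998, -0.001, -0.0]
ft_force: [-0.4, 0.1, -1.4]
opening: 0.185
```

```bash
python3 go.py .5341 .3902 .018 172.4;  python3 - <<'E'
from h import *
c=read_camera("scene")
f=c["frame"][250:370,420:540]
cv2.imwrite(f"pics/s14.png",cv2.resize(f,None,fx=5,fy=5,interpolation=cv2.INTER_CUBIC)[:,:,::-1])
E
```

```text
t 22.58 tcp [0.5342 0.3898 0.0322] open 0.185 F [-0.4  0.1 -1.4] q [-0.3   0.8  -0.68  1.62  0.59  0.94  0.25]
shift [0.0002 0.0004 0.0142] turn [-0.09  0.   -0.12]
```

View pics/s14.png

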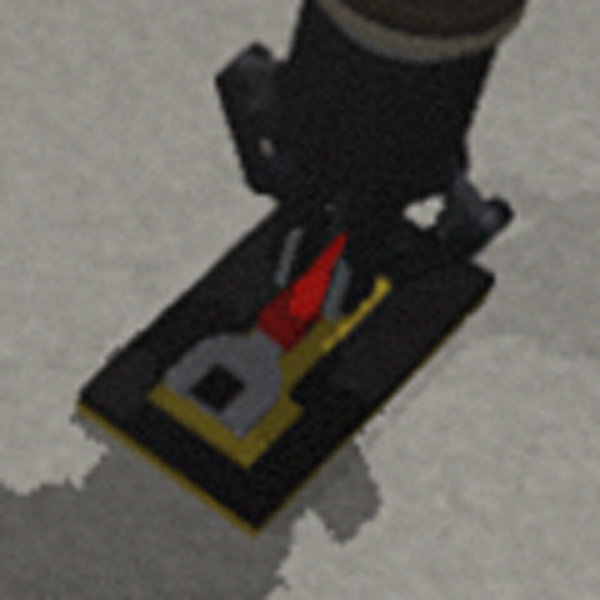

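Spanner is over the recess (head crop 220,385), even margins expected when lowered. Lower with force watch.

Call:
jog_arm(
  series=[
    [[0, 0.0005, 0.003], [0, 0, 0], 0.005],
    [[0, 0.0005, 0.006], [0, 0, 0], 0.005],
    [[0, 0.0005, 0.009], [0, 0, 0], 0.005],
    [[0, 0.0005, 0.012], [0, 0, 0], 0.005],
    [[0, 0.0005, 0.013], [0, 0, 0], 0.005],
    [[0, 0.0005, 0.013], [0, 0, 0], 0.005],
  ],
)

```text
time_s: 23.13
tool_pos: [0.5343, 0.3904, 0.0193]
ee_rot: [0.067, 0.998, -0.001, 0.0]
ft_force: [-0.3, -0.4, -1.3]
opening: 0.187
```

```bash
python3 go.py .5341 .3902 .0162 172.4;  python3 - <<'E'
from h import *
c=read_camera("scene")
f=c["frame"][250:370,420:540]
cv2.imwrite(f"pics/s15.png",cv2.resize(f,None,fx=5,fy=5,interpolation=cv2.INTER_CUBIC)[:,:,::-1])
E
```

```text
t 23.13 tcp [0.5343 0.3904 0.0193] open 0.187 F [-0.3 -0.4 -1.3] q [-0.3   0.82 -0.67  1.63  0.61  0.92  0.24]
shift [ 0.0002 -0.0002  0.0031] turn [-0.08  0.01 -0.12]
```

View pics/s15.png

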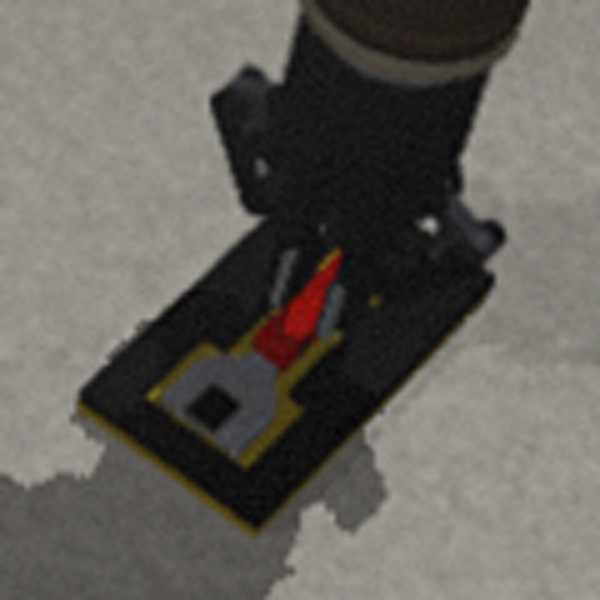

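Head is inside the wide part with yellow on both sides (crop 150–300 x). Down to contact.

Call:
jog_arm(
  series=[
    [[0, 0, 0.001], [0, 0, 0], 0.005],
    [[0, 0, 0.002], [0, 0, 0], 0.005],
    [[0, 0, 0.003], [0, 0, 0], 0.005],
    [[0, 0, 0.0035], [0, 0, 0], 0.005],
    [[0, 0, 0.0035], [0, 0, 0], 0.005],
  ],
)

```text
time_s: 23.6
tool_pos: [0.5345, 0.3905, 0.0162]
ee_rot: [0.067, 0.998, -0.001, 0.0]
ft_force: [0.1, -1.1, 0.8]
opening: 0.186
```

```bash
python3 go.py .5341 .3902 .0162 172.4
```

```text
t 23.6 tcp [0.5345 0.3905 0.0162] open 0.186 F [ 0.1 -1.1  0.8] q [-0.3   0.82 -0.66  1.63  0.61  0.91  0.24]
shift [ 0.0003 -0.0003 -0.    ] turn [-0.07  0.02 -0.12]
```

Force went from -1.4 to +0.8 N: it is touching. A bit more, then release narrowly.

Call:
jog_arm(
  series=[
    [[0, 0, 0.0007], [0, 0, 0], 0.005],
    [[0, 0, 0.0007], [0, 0, 0], 0.005],
    [[0, 0, 0.0007], [0, 0, 0], 0.005],
  ],
)

```text
time_s: 23.85
tool_pos: [0.5345, 0.3905, 0.0162]
ee_rot: [0.067, 0.998, -0.001, 0.0]
ft_force: [-1.5, -2.5, 5.8]
opening: 0.185
```

Call:
jog_arm(
  series=[
    [[0, 0, 0], [0, 0, 0], 0.02],
    [[0, 0, 0], [0, 0, 0], 0.025],
    [[0, 0, 0], [0, 0, 0], 0.032],
    [[0, 0, 0], [0, 0, 0], 0.036],
    [[0, 0, -0.01], [0, 0, 0], 0.036],
    [[0, 0, -0.03], [0, 0, 0], 0.04],
    [[0, 0, -0.06], [0, 0, 0], 0.045],
    [[0, 0, -0.1], [0, 0, 0], 0.05],
  ],
)

```text
time_s: 24.52
tool_pos: [0.5332, 0.3894, 0.1155]
ee_rot: [0.067, 0.998, -0.002, -0.001]
ft_force: [0.5, 0.7, 0.3]
opening: 0.586
```

```bash
python3 go.py .40 .25 .25 172.4
```

```text
t 24.52 tcp [0.5332 0.3894 0.1155] open 0.586 F [0.5 0.7 0.3] q [-0.27  0.71 -0.73  1.56  0.52  1.08  0.31]
shift [ 0.1137 -0.1565 -0.1336] turn [-0.24 -0.14 -0.09]
```

Call:
jog_arm(
  series=[
    [[0, 0, -0.04], [0, 0, 0], 0.05],
    [[0, 0, -0.08], [0, 0, 0], 0.05],
    [[0.01, -0.04, -0.12], [0, 0, 0], 0.05],
    [[0.02, -0.08, -0.15], [0, 0, 0], 0.05],
    [[0.03, -0.12, -0.16], [0, 0, 0], 0.05],
    [[0.04, -0.16, -0.16], [0, 0, 0], 0.05],
    [[0.05, -0.2, -0.16], [0, 0, 0], 0.05],
    [[0.06, -0.24, -0.16], [0, 0, 0], 0.05],
  ],
)

```text
time_s: 25.18
tool_pos: [0.4492, 0.1793, 0.2772]
ee_rot: [0.067, 0.998, -0.002, -0.0]
ft_force: [1.6, -0.9, 0.3]
opening: 0.584
```

Call:
jog_arm(
  series=[
    [[0.015, -0.038, 0], [0, 0, 7], 0.05],
    [[0.03, -0.076, 0], [0, 0, 14], 0.05],
    [[0.045, -0.114, 0], [0, 0, 21], 0.05],
    [[0.06, -0.152, 0], [0, 0, 28], 0.05],
    [[0.075, -0.19, 0], [0, 0, 35], 0.05],
    [[0.085, -0.23, 0], [0, 0, 42], 0.05],
    [[0.095, -0.27, 0], [0, 0, 49], 0.05],
    [[0.105, -0.31, 0], [0, 0, 56], 0.05],
  ],
)

```text
time_s: 25.85
tool_pos: [0.3026, -0.1151, 0.2795]
ee_rot: [0.53, 0.848, -0.002, 0.002]
ft_force: [1.3, -0.1, -0.1]
opening: 0.588
```

```bash
python3 go.py .40 .25 .25 172.4;  python3 dies.py "{33:(.649,.1,.018),42:(.648,.028,.018),51:(.647,-.044,.018),24:(.649,.172,.018),60:(.6445,-.116,.018)}" scene top; python3 - <<'E'
from h import *
c=read_camera("scene")
a=cv2.resize(c["frame"][220:360,240:540],None,fx=2.6,fy=2.6,interpolation=cv2.INTER_CUBIC)
cv2.imwrite("pics/s16.png",a[:,:,::-1])
cv2.imwrite("pics/s16b.png",cv2.resize(c["frame"][270:360,425:530],None,fx=6,fy=6,interpolation=cv2.INTER_CUBIC)[:,:,::-1])
c=read_camera("top")
cv2.imwrite("pics/t16.png",cv2.resize(c["frame"][180:330,90:410],None,fx=2.4,fy=2.4,interpolation=cv2.INTER_CUBIC)[:,:,::-1])
E
```

```text
t 25.85 tcp [ 0.3026 -0.1151  0.2795] open 0.588 F [ 1.3 -0.1 -0.1] q [ 0.78 -0.1  -0.52  2.1  -0.05  1.13  0.74]
shift [0.2854 0.2479 0.0276] turn [ -0.23   0.22 -56.36]
scene 24 [366.8 292.4] [0.6491 0.1724] area 117.0 160.47068234160542
scene 33 [339.5 276.7] [0.6493 0.0997] area 196.5 248.24523963453248
scene 42 [314.5 261.3] [0.6472 0.028 ] area 280.5 344.48883783072233
scene 51 [290.5 246.7] [ 0.6455 -0.0439] area 373.5 446.2950207621325
scene 60 [267.4 233. ] [ 0.6445 -0.116 ] area 449.5 551.0653126640245
top 24 [236.6 214.3] [0.6495 0.1719] area 110.5 139.11725241923705
top 33 [271.  214.2] [0.6489 0.0989] area 205.5 235.03185179759748
top 42 [304.5 214.4] [0.6474 0.0277] area 314.5 358.103720825864
top 51 [338.5 214.8] [ 0.6457 -0.0444] area 454.0 510.96753852744587
top 60 [372.2 215.2] [ 0.644  -0.1161] area 628.5 696.0995649644174
```

View pics/s16.png

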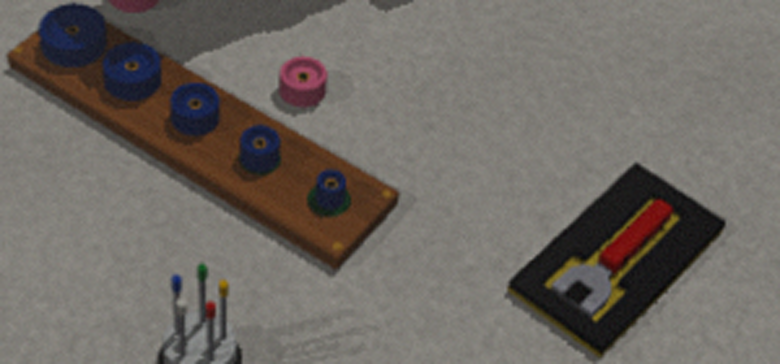

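View pics/s16b.png

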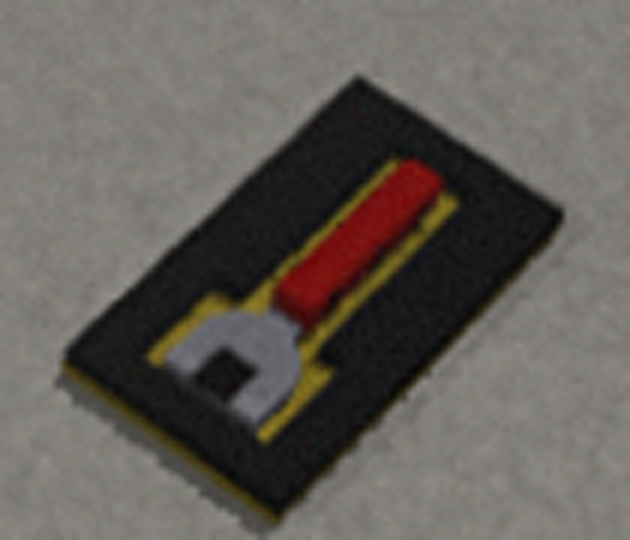

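View pics/t16.png

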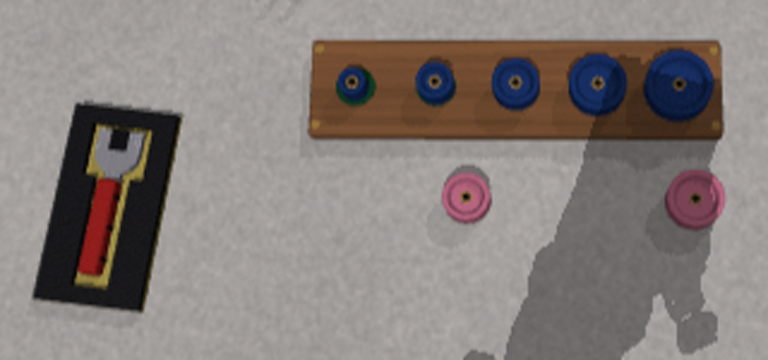

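Both views show the five blue dies stepping in size along the rack (row centres on one line within about 1 mm). The spanner is inside the recess, head in the wide end with yellow visible around it, and the pink ones are unmoved. One hold to settle, then hand in.

Call:
jog_arm(
  series=[
    [[0, 0, 0], [0, 0, 0], 0.05],
    [[0, 0, 0], [0, 0, 0], 0.05],
    [[0, 0, 0], [0, 0, 0], 0.05],
  ],
)

```text
time_s: 26.3
tool_pos: [0.304, -0.1133, 0.2792]
ee_rot: [0.527, 0.85, -0.002, 0.001]
ft_force: [-0.9, 1.0, -0.7]
opening: 0.586
```

```bash
python3 -c "
from bench import sign_off; print(sign_off())"
```

```text
the job is handed in; nothing more can be done
None
```

The job is done and handed in at about 26 s. The 33, 42 and 51 mm dies stand on pad_left, pad_mid and pad_right, between the 24 mm die on the left and the 60 mm die on the right. The spanner lies in the tray recess with its head in the wide end.

**Dies:** In the last pictures from both cameras, each die was within about 1 mm of its measured pad centre. My two ways of locating the pads (the green felt and the line between the end dies) disagree by about 1 mm, and the camera calibration is only good to about 2 mm. The 33 mm die first landed about 2 mm off in +x, so I regripped it and moved it; it then read (0.649, 0.099).

**Spanner:** Before release the wrist force rose to about 6 N at the expected height. Afterwards both views showed yellow on both sides of the spanner. I judged by eye that it lies flat on the bottom, and did not measure its final position.

The highest wrist force I saw was about 15 N, while setting the 33 mm die down again. The pink look-alikes were not touched.

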